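# Clear the slide bolts and put up the spatter shield

## Robot

A 6-joint arm with a two-finger parallel gripper is mounted at the origin on the work surface. World frame = base frame: x ahead of the robot, y to its left, z up, the work surface at z = 0. Lengths are in m, angles in rad, forces in N, time in s.
With the tool pointing down it reaches from about 0.35 to 0.8 m from the base axis. Payload 7.3 kg.
Tool frame: the origin (TCP) lies at the very end of the fingers, on their centre line; the grasp point (between the pads) lies 19 mm behind it; x points along the fingers, z is the direction in which the jaws open and shut, and the axes are right-handed (so a half turn about x gives the same grasp; the last joint's range is limited). The gripper opens to 85 mm and grips with 20 to 120 N. Pads are 22 mm wide; open, the fingers measure 114 mm over their backs; the gripper's body (76 mm by 85 mm) begins 54 mm behind the grasp point. The pads swing forward as they close: fully open they stand 13 mm farther back than shut.
Start: joints at [0.959, 0.342, 1.524, -0, 1.275, -0.146], TCP at [0.236, 0.469, 0.231] pointing down, gripper open.
Joint ranges: [-2.53, 2.53], [-0.77, 2.02], [0.04, 2.7], [-1, 4.14], [0.28, 2.66], [-3.11, 3.11]. Speed limits (rad/s): [2.57, 2.57, 3.14, 3.14, 3.14, 3.14].

## Interface

Orientations are given as a rotation vector (axis times angle).
In Python, from bench import manip, optics gives the robot as it stands.
- The arm moves only by the shell command python3 -m inch 'ROWS'. ROWS is JSON, a list of rows, each a list of 3 entries, a list of its own where there are three numbers: the shift along the tool's x, y, z in mm, then the turn about the tool's x in degrees, then the finger opening in mm, from 0 to 85.4. In form: [[[x, y, z], roll, gripper], ...]. A call has 1 to 12 rows; each row is the pose to reach, as a shift and turn from the pose commanded when the call began, along the tool's axes at that moment; what a row does not reach only later rows make up. A row lasts 1/8 s, in which the tool goes at most 62.5 mm and 10.7 degrees, less where a joint would pass 70% of its speed; a pose out of reach is approached as far as the arm can. A call with a gripper value outside its range is refused whole. The fingers move at their own pace and stop on an object; the grip force is fixed at half the most. Time passes only in rows, so rows that repeat a pose let the fingers close. It gives the time, the measured TCP pose, the force and the opening at its end, in the units of the state.
- manip.read_state(): the state, without advancing time (a new reading comes with each control period).
- optics.read_camera(name): name is "scene" or "top" or "wrist"; returns a dict with "pixels" (420x560x3 uint8, blue, green, red), "intrinsics" (3x3 intrinsics, pixels), "xyz" and "attitude" of the camera in the world; the wrist camera has in their place "tool_from_camera" (4x4, takes a point from camera to tool coordinates, whose origin is the TCP and whose axes are the tool frame's). Camera axes: x right, y up, looking along -z (the intrinsics and any distortion apply to the point x, -y, -z); pixel columns grow to the right and rows downward; lengths in m; the calibration is good to about 2 mm. A picture is of the moment at which its call begins: read the wrist's pose just before it. There is no depth.
- manip.job_done(): hands the job in, once; it reports no verdict.
The state is a dict: "time_s": time; "joint_positions": joint angles; "dq": joint speeds; "joint_torque": joint torques, N m; "tool_pos": TCP position; "tcp_rot": TCP orientation; "wrist_force": force on the tool from outside, world axes, zero at the start; "wrist_torque": the same for the moment, N m; "finger_gap": finger opening in m.
Only numpy, scipy, OpenCV 4.12 (cv2) and the standard library are available. Lean on these libraries where they do the work, as an engineer would, in place of code of your own. Each camera call takes 0.05 s, during which the arm holds its last target.

## Task

Get the welding table ready for the next job: put every slide bolt away, those whose rod is pulled out into the shallow tray and those whose rod is pushed in into the deep bin, leaving each rod as you found it. Pull the stand's T-bar up until its lock button clicks out; after that, take the spatter shield out of its rack and lean it against the T-bar, lower edge on the table, tilted well off upright (roughly 10 to 35 degrees) and roughly centred on and square to the bar. Leave the can, wrench and square alone.

Things in the scene. Friction and masses are not known exactly. Their poses are not given: they have to be found in the camera images.
- bolt1: a slide bolt lying on the table (or absent: None): dark steel housing 80 (x) x 26 (y) x 24 (z) mm, 0.2 kg, gripped across its 26 mm width. Origin: centre of the housing's underside, z up. A round rod 16 mm thick, its axis 12 mm above the underside, comes out of the +x end, and its knob (8 mm thick, top 36 mm above the underside) rides in a slot along the housing's top. Which bolt is pushed in and which pulled out must be read from rod or knob; bolts lie in any place
- rod1 (a joint): how far the rod of bolt1 is pulled out, m: 0 = pushed fully in (rod end 6 mm beyond the housing, knob 26 mm to the -x side of the housing's centre), 0.045 = fully out (rod end 51 mm beyond, knob 19 mm to the +x side). At the start every rod is either in (below 0.004) or out (above 0.036). It moves only against 5 N of friction
- bolt2: a slide bolt lying on the table (or absent: None): dark steel housing 80 (x) x 26 (y) x 24 (z) mm, 0.2 kg, gripped across its 26 mm width. Origin: centre of the housing's underside, z up. A round rod 16 mm thick, its axis 12 mm above the underside, comes out of the +x end, and its knob (8 mm thick, top 36 mm above the underside) rides in a slot along the housing's top. Which bolt is pushed in and which pulled out must be read from rod or knob; bolts lie in any place
- rod2 (a joint): how far the rod of bolt2 is pulled out, m: 0 = pushed fully in (rod end 6 mm beyond the housing, knob 26 mm to the -x side of the housing's centre), 0.045 = fully out (rod end 51 mm beyond, knob 19 mm to the +x side). At the start every rod is either in (below 0.004) or out (above 0.036). It moves only against 5 N of friction
- bolt3: a slide bolt lying on the table (or absent: None): dark steel housing 80 (x) x 26 (y) x 24 (z) mm, 0.2 kg, gripped across its 26 mm width. Origin: centre of the housing's underside, z up. A round rod 16 mm thick, its axis 12 mm above the underside, comes out of the +x end, and its knob (8 mm thick, top 36 mm above the underside) rides in a slot along the housing's top. Which bolt is pushed in and which pulled out must be read from rod or knob; bolts lie in any place
- rod3 (a joint): how far the rod of bolt3 is pulled out, m: 0 = pushed fully in (rod end 6 mm beyond the housing, knob 26 mm to the -x side of the housing's centre), 0.045 = fully out (rod end 51 mm beyond, knob 19 mm to the +x side). At the start every rod is either in (below 0.004) or out (above 0.036). It moves only against 5 N of friction
- bolt4: a slide bolt lying on the table (or absent: None): dark steel housing 80 (x) x 26 (y) x 24 (z) mm, 0.2 kg, gripped across its 26 mm width. Origin: centre of the housing's underside, z up. A round rod 16 mm thick, its axis 12 mm above the underside, comes out of the +x end, and its knob (8 mm thick, top 36 mm above the underside) rides in a slot along the housing's top. Which bolt is pushed in and which pulled out must be read from rod or knob; bolts lie in any place
- rod4 (a joint): how far the rod of bolt4 is pulled out, m: 0 = pushed fully in (rod end 6 mm beyond the housing, knob 26 mm to the -x side of the housing's centre), 0.045 = fully out (rod end 51 mm beyond, knob 19 mm to the +x side). At the start every rod is either in (below 0.004) or out (above 0.036). It moves only against 5 N of friction
- bolt5: a slide bolt lying on the table (or absent: None): dark steel housing 80 (x) x 26 (y) x 24 (z) mm, 0.2 kg, gripped across its 26 mm width. Origin: centre of the housing's underside, z up. A round rod 16 mm thick, its axis 12 mm above the underside, comes out of the +x end, and its knob (8 mm thick, top 36 mm above the underside) rides in a slot along the housing's top. Which bolt is pushed in and which pulled out must be read from rod or knob; bolts lie in any place
- rod5 (a joint): how far the rod of bolt5 is pulled out, m: 0 = pushed fully in (rod end 6 mm beyond the housing, knob 26 mm to the -x side of the housing's centre), 0.045 = fully out (rod end 51 mm beyond, knob 19 mm to the +x side). At the start every rod is either in (below 0.004) or out (above 0.036). It moves only against 5 N of friction
- bolt6: a slide bolt lying on the table (or absent: None): dark steel housing 80 (x) x 26 (y) x 24 (z) mm, 0.2 kg, gripped across its 26 mm width. Origin: centre of the housing's underside, z up. A round rod 16 mm thick, its axis 12 mm above the underside, comes out of the +x end, and its knob (8 mm thick, top 36 mm above the underside) rides in a slot along the housing's top. Which bolt is pushed in and which pulled out must be read from rod or knob; bolts lie in any place
- rod6 (a joint): how far the rod of bolt6 is pulled out, m: 0 = pushed fully in (rod end 6 mm beyond the housing, knob 26 mm to the -x side of the housing's centre), 0.045 = fully out (rod end 51 mm beyond, knob 19 mm to the +x side). At the start every rod is either in (below 0.004) or out (above 0.036). It moves only against 5 N of friction
- tray: the shallow tray, fixed: plain metal, open top, outside 180 (x) x 190 (y) mm, only 22 mm high, walls and floor 4 mm. Origin: centre of its underside. It and the bin may have changed places
- bin: the deep bin, fixed: grey plastic, open top, outside 180 (x) x 190 (y) mm, 55 mm high, walls and floor 4 mm. Origin: centre of its underside
- stand: the telescoping stand's fixed foot: square sleeve 32 x 32 mm, 55 mm high, on a round flange of 60 mm diameter, 6 mm thick. Origin: centre of its underside on the table, z up; its +x side, with the button window (centre 42 mm up), looks away from the robot
- tbar (a point): centre of the T-bar on top of the stand's post: bar 22 mm (stand's x) x 80 mm (stand's y) x 22 mm high; rises with the post, 85 mm above the table when the post is fully down, 140 mm when locked. Gripped across its 22 mm from above
- post (a joint): how far the post is pulled up, m: 0 = down; the button clicks out at 0.055 and then holds the post up; the stop is at 0.058. Pulling up takes about 10 N; the post stays where it is left
- lock_button (a joint): the brass lock button (9 mm diameter) of the stand, m: about 0 = held in by the sleeve (post not locked), 0.010 = clicked out, standing 6 mm out of the window on the stand's +x side
- rack: fixed low rack holding the shield: block 74 x 100 x 46 mm with a slot 18 mm wide and 40 mm deep across its x, slot floor 6 mm above the table. Origin: centre of its underside; the slot runs along its y
- shield: the spatter shield: flat slab of pale heat board, 14 mm (x) thick, 150 mm (y) wide, 210 mm (z) high, 0.3 to 0.6 kg, standing upright in the rack. Origin: centre of its lower edge face; z points to its upper edge. Gripped by its upper edge across the 14 mm
- spray_can: bystander: white can 60 mm diameter, 170 mm high. Origin: centre of its underside
- wrench: bystander: steel wrench 170 mm long lying on the table. Origin: on its underside
- magnet_square: bystander: triangular welding square, 90 mm sides, 20 mm wide. Origin: under its middle
Mind the look-alikes: they are no part of the job. What is shaped like the bolt4 but purple or yellow is not meant.

How it is judged:
By the outcome, as a careful person would: the job done as asked, in the order asked, and still so for the second after the job is handed in, with the robot touching nothing.
Of bolt1, bolt2, bolt3, bolt4, bolt5, bolt6 only 4 to 6 are there at a start; the rules pass over those that are not, and their reading is None.
At some moment in a run one of bolt1, bolt2, bolt3, bolt4, bolt5, bolt6 may be knocked a few centimetres aside while the robot is not near it.
It also fails if it takes over 210 s, if anything falls off the work surface, if the arm or the gripper's body presses on something with over 40 N, if the wrist force passes 120 N, or if a joint passes its speed limit or range.

## Working session

There is one attempt and no reset: what is moved stays moved. The work goes in short steps, Python scripts to look and compute and a shell command to move; the robot and the scene stay as the last step left them, time stands still between calls to the robot, and variables do not carry over. Pictures are saved under pics/ and viewed, and the job is handed in when it is done.

```bash
ls; mkdir -p pics
cat > h.py <<'E'
import numpy as np, cv2
from scipy.spatial.transform import Rotation as R
from bench import manip, optics
def Rm(a):
    a=np.array(a,float)
    return a if a.shape==(3,3) else R.from_rotvec(a).as_matrix()
def cam(name):
    s=manip.read_state(); c=optics.read_camera(name)
    if name=="wrist":
        T=np.eye(4);T[:3,:3]=Rm(s["tcp_rot"]);T[:3,3]=s["tool_pos"]
        M=T@np.array(c["tool_from_camera"])
    else:
        M=np.eye(4);M[:3,:3]=Rm(c["attitude"]);M[:3,3]=c["xyz"]
    return c["pixels"],np.array(c["intrinsics"]),M,c
def ray(K,M,u,v):
    d=np.array([(u-K[0,2])/K[0,0],-(v-K[1,2])/K[1,1],-1.0])
    return M[:3,3],M[:3,:3]@d
def onz(K,M,u,v,z):
    o,d=ray(K,M,u,v); return o+d*(z-o[2])/d[2]
def proj(K,M,p):
    q=M[:3,:3].T@(np.array(p)-M[:3,3]); return K[0,2]+K[0,0]*q[0]/-q[2], K[1,2]-K[1,1]*q[1]/-q[2]
E
python3 - <<'E'
from h import *
s=manip.read_state(); print({k:np.round(v,3).tolist() for k,v in s.items()})
for n in ["scene","top","wrist"]:
    p,K,M,c=cam(n); cv2.imwrite(f"pics/{n}0.png",p); print(n,c.keys(),np.round(K,1).tolist(),np.round(M,3).tolist())
E
```

```text
pics
{'time_s': 0.0, 'joint_positions': [0.959, 0.343, 1.525, 0.0, 1.275, -0.146], 'dq': [0.002, 0.001, 0.0, -0.0, 0.003, -0.0], 'joint_torque': [-0.002, -43.369, -24.6, -0.0, 0.008, 0.0], 'tool_pos': [0.236, 0.469, 0.231], 'tcp_rot': [-0.86, 1.396, 0.859], 'wrist_force': [-0.155, -0.512, -0.394], 'wrist_torque': [0.047, 0.018, -0.009], 'finger_gap': 0.085}
scene dict_keys(['pixels', 'intrinsics', 'xyz', 'attitude']) [[422.5, 0.0, 277.4], [0.0, 422.5, 217.9], [0.0, 0.0, 1.0]] [[0.796, -0.511, 0.324, 0.834], [0.605, 0.676, -0.422, -0.383], [-0.003, 0.531, 0.847, 0.879], [0.0, 0.0, 0.0, 1.0]]
top dict_keys(['pixels', 'intrinsics', 'xyz', 'attitude']) [[401.4, 0.0, 277.1], [0.0, 401.4, 209.2], [0.0, 0.0, 1.0]] [[-0.008, 0.996, -0.087, 0.488], [-1.0, -0.006, 0.014, 0.008], [0.013, 0.087, 0.996, 0.99], [0.0, 0.0, 0.0, 1.0]]
wrist dict_keys(['pixels', 'intrinsics', 'tool_from_camera']) [[305.0, 0.0, 283.4], [0.0, 305.0, 209.0], [0.0, 0.0, 1.0]] [[0.448, -0.845, -0.291, 0.16], [0.894, 0.423, 0.148, 0.506], [-0.002, -0.326, 0.945, 0.374], [0.0, 0.0, 0.0, 1.0]]
```

View pics/scene0.png

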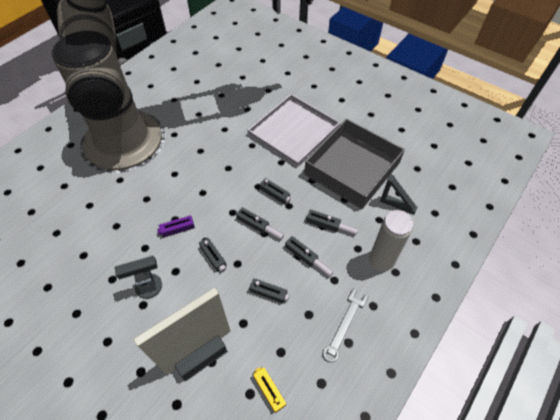

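View pics/top0.png

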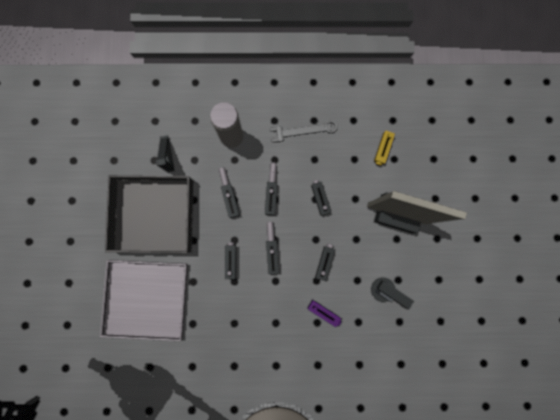

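View pics/wrist0.png

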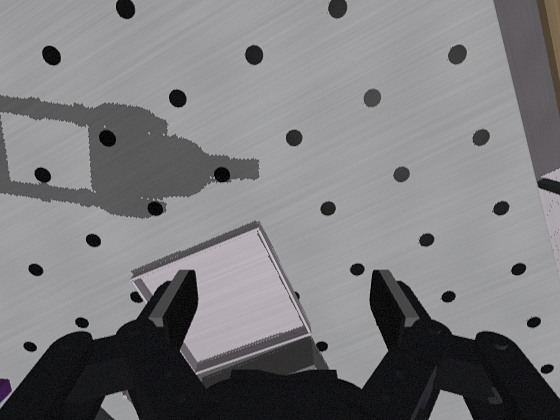

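Run:
```python
import cv2
p=cv2.imread('pics/top0.png'); c=p[150:340,200:480]; cv2.imwrite('pics/top0z.png',cv2.resize(c,None,fx=2.85,fy=2.85,interpolation=cv2.INTER_CUBIC))
p=cv2.imread('pics/scene0.png'); c=p[160:400,110:380]; cv2.imwrite('pics/scene0z.png',cv2.resize(c,None,fx=2.4,fy=2.4,interpolation=cv2.INTER_CUBIC))
```

```text
(no output)
```

View pics/top0z.png

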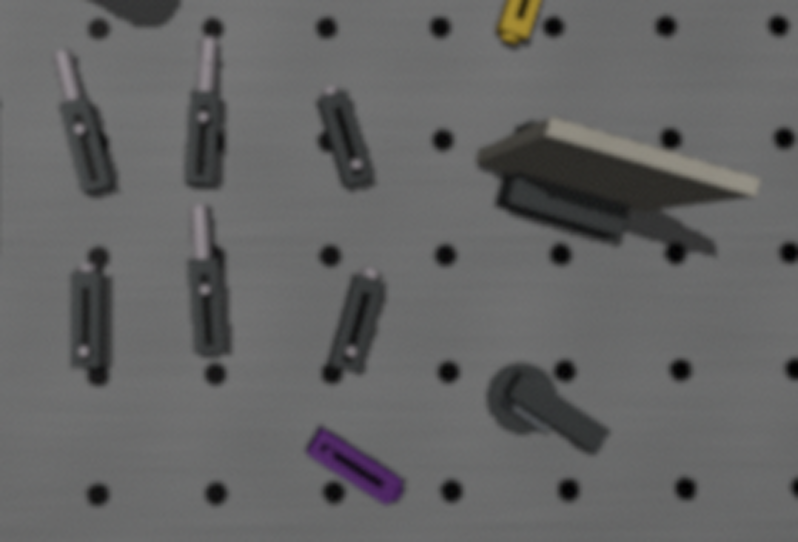

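View pics/scene0z.png

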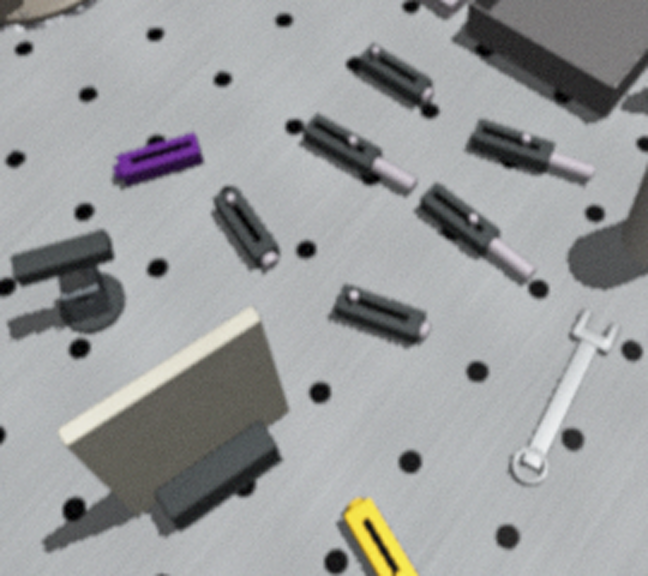

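```bash
cat >> h.py <<'E'
def wrap(a,p): return (a+p/2)%p-p/2
def plan(x,y,z,yaw_deg):
    """jaw (tool z) axis direction yaw in world, deg, mod 180"""
    s=manip.read_state(); Rt=Rm(s["tcp_rot"]); d=Rt.T@(np.array([x,y,z])-s["tool_pos"])*1000
    zt=Rt[:,2]; cur=np.degrees(np.arctan2(zt[1],zt[0])); dy=wrap(yaw_deg-cur,180)
    # tool x points down -> world yaw + = roll about tool x -
    print("tcp",np.round(s["tool_pos"],4),"toolx",np.round(Rt[:,0],3),"jawyaw",round(cur,1),"j6",round(s["joint_positions"][5],2),"shift",np.round(d,1),"roll",round(-dy,1),"alt",round(-dy-180*np.sign(-dy),1),"F",np.round(s["wrist_force"],1),"gap",round(s["finger_gap"]*1000,1),"t",round(s["time_s"],2))
def bolts(p,K,M,zt=0.022,lo=None):
    g=cv2.cvtColor(p,cv2.COLOR_BGR2GRAY); hsv=cv2.cvtColor(p,cv2.COLOR_BGR2HSV)
    m=((g<72)&(hsv[...,1]<90)).astype(np.uint8)*255
    m=cv2.morphologyEx(m,cv2.MORPH_CLOSE,np.ones((3,3)))
    m2=cv2.morphologyEx(m,cv2.MORPH_OPEN,np.ones((3,3)))
    out=[]
    for c in cv2.findContours(m2,cv2.RETR_EXTERNAL,cv2.CHAIN_APPROX_NONE)[0]:
        (u,v),(w,h),a=cv2.minAreaRect(c)
        if min(w,h)<7 or max(w,h)<24 or max(w,h)>60: continue
        b=cv2.boxPoints(((u,v),(w,h),a)); e=[b[1]-b[0],b[2]-b[1]]; e=max(e,key=np.linalg.norm); e=e/np.linalg.norm(e)
        P=onz(K,M,u,v,zt);A=onz(K,M,u+e[0]*10,v+e[1]*10,zt);Q=A-P
        out.append((u,v,w,h,P[0],P[1],wrap(np.degrees(np.arctan2(Q[1],Q[0])),180)))
    return out,m2
E
python3 - <<'E'
from h import *
p,K,M,c=cam("top")
o,m=bolts(p,K,M)
cv2.imwrite('pics/mask0.png',m)
for b in o: print(np.round(b,3))
for n,u,v,z in [("binTL",109,177,.055),("binTR",190,177,.055),("binBL",109,256,.055),("binBR",190,256,.055),("trTL",106,262,.022),("trTR",187,264,.022),("trBL",102,336,.022),("trBR",184,339,.022),("flange",382,290,.006),("bar far",409,303,.096),("bar near",381,283,.096),("sh L",393,194,.216),("sh R",465,215,.216),("purple",325,313,.02)]:
    print(n,np.round(onz(K,M,u,v,z),3))
plan(0.4,0,0.2,0)
E
```

```text
[1.9500e+01 4.0750e+02 2.3000e+01 3.9000e+01 1.1900e-01 5.9100e-01
 8.9272e+01]
[ 3.92995e+02  2.89374e+02  4.35600e+01  2.90400e+01  3.79000e-01
 -2.81000e-01  7.33800e+01]
[ 3.24180e+02  2.66219e+02  1.34640e+01  3.94750e+01  4.36000e-01
 -1.17000e-01 -1.89610e+01]
[2.320e+02 2.605e+02 4.700e+01 1.200e+01 4.510e-01 1.030e-01 1.240e-01]
[2.73356e+02 2.55126e+02 3.80410e+01 1.18880e+01 4.63000e-01 4.00000e-03
 4.03400e+00]
[2.31882e+02 2.01529e+02 3.39550e+01 1.16420e+01 5.93000e-01 1.04000e-01
 1.40400e+01]
[ 3.19520e+02  1.99963e+02  3.43610e+01  1.49730e+01  5.95000e-01
 -1.09000e-01  1.63670e+01]
[ 2.720e+02  1.985e+02  3.300e+01  1.200e+01  5.990e-01  6.000e-03
 -3.750e-01]
[2.3900e+02 1.4000e+02 4.9497e+01 2.6870e+01 7.4400e-01 8.6000e-02
 4.4320e+01]
binTL [0.649 0.388 0.055]
binTR [0.648 0.199 0.055]
binBL [0.465 0.382 0.055]
binBR [0.463 0.197 0.055]
trTL [0.45  0.402 0.022]
trTR [0.444 0.21  0.022]
trBL [0.278 0.407 0.022]
trBR [0.269 0.215 0.022]
flange [ 0.376 -0.259  0.006]
bar far [ 0.358 -0.293  0.096]
bar near [ 0.402 -0.233  0.096]
sh L [ 0.585 -0.229  0.216]
sh R [ 0.543 -0.368  0.216]
purple [ 0.325 -0.118  0.02 ]
tcp [0.2356 0.4689 0.2309] toolx [-0.001 -0.001 -1.   ] jawyaw 63.3 j6 -0.15 shift [  31.1 -357.5 -345.1] roll 63.3 alt -116.7 F [ 0.4  0.4 -0.4] gap 85.4 t 0.2
```

View pics/mask0.png

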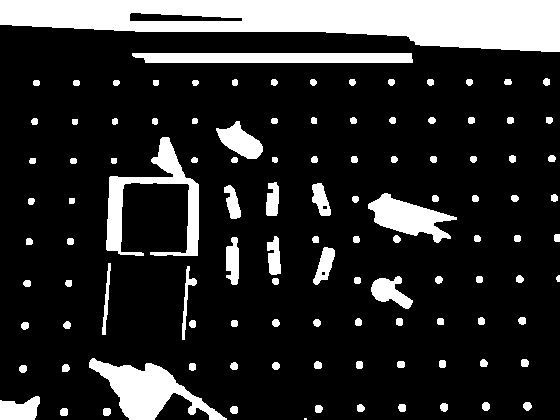

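Run:
```python
from h import *
s=manip.read_state()
import json
p,K,M,c=cam("top")
for n,u,v in [("A",231.2,201.1),("B",271.4,199),("C",321.1,198.3),("D",231.5,261.3),("E",273.2,257.5),("F",325,262.7)]:
    print(n,np.round(onz(K,M,u,v,.022),4))
P=onz(K,M,231.5,261.3,.022)
plan(P[0],P[1],0.15,90)
```

```text
A [0.5937 0.1052 0.022 ]
B [0.5982 0.0079 0.022 ]
C [ 0.5992 -0.1128  0.022 ]
D [0.4491 0.1042 0.022 ]
E [0.4573 0.0045 0.022 ]
F [ 0.4439 -0.1195  0.022 ]
tcp [0.2357 0.469  0.231 ] toolx [-0.    -0.001 -1.   ] jawyaw 63.3 j6 -0.15 shift [  81.1 -354.5 -230. ] roll -26.7 alt 153.3 F [ 0.  -0.  -0.3] gap 85.4 t 0.25
```

```bash
python3 -m inch '[[[0,-50,-30],-5,70],[[20,-100,-65],-10,70],[[40,-150,-100],-15,70],[[60,-200,-130],-20,70],[[80,-250,-160],-26.7,70],[[81,-300,-195],-26.7,70],[[81,-354.5,-230],-26.7,70],[[81,-354.5,-230],-26.7,70],[[81,-354.5,-230],-26.7,70]]'
python3 - <<'E'
from h import *
plan(0.4491,0.1042,0.002,90)
p,K,M,c=cam("wrist"); cv2.imwrite("pics/w1.png",p)
E
```

```text
time_s: 1.38
tool_pos: [0.4488, 0.1045, 0.1501]
tcp_rot: [-1.208, 1.21, 1.209]
wrist_force: [-0.8, 0.1, 0.3]
finger_gap: 0.0699
tcp [0.4488 0.1045 0.1501] toolx [-0.001  0.    -1.   ] jawyaw 89.9 j6 -1.51 shift [148.1  -0.4  -0.3] roll -0.1 alt 179.9 F [-0.8  0.1  0.3] gap 69.9 t 1.38
```

View pics/w1.png

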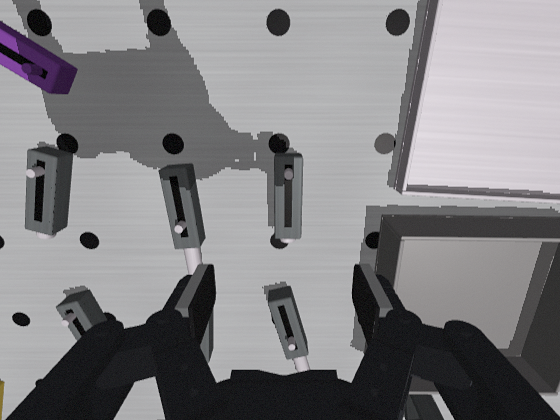

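Run:
```python
from h import *
p,K,M,c=cam("wrist")
for u,v in [(275,153),(302,153),(275,240),(302,240),(288,197)]: print(np.round(onz(K,M,u,v,.024),4))
print(proj(K,M,[0.449,0.104,0.024]))
```

```text
[0.4052 0.0973 0.024 ]
[0.4052 0.1211 0.024 ]
[0.4892 0.0967 0.024 ]
[0.4892 0.1229 0.024 ]
[0.4457 0.109  0.024 ]
(np.float64(282.5518993474803), np.float64(200.45527286522494))
```

```bash
python3 -m inch '[[[60,0,4],0,70],[[115,0,4],0,70],[[142,0,4],0,70],[[147,0,4],0,70],[[147,0,4],0,20],[[147,0,4],0,20],[[147,0,4],0,20],[[147,0,4],0,20],[[147,0,4],0,20]]'; python3 -m inch '[[[-40,0,0],0,20],[[-90,0,0],0,20],[[-110,0,0],0,20],[[-110,0,0],0,20]]';python3 - <<'E'
from h import *
plan(0.557,0.241,0.11,90)
p,K,M,c=cam("wrist"); cv2.imwrite("pics/w2.png",p)
E
```

```text
time_s: 2.6
tool_pos: [0.4502, 0.1086, 0.0048]
tcp_rot: [-1.21, 1.207, 1.207]
wrist_force: [-1.4, 0.9, 6.2]
finger_gap: 0.0249
time_s: 3.1
tool_pos: [0.4503, 0.1085, 0.1152]
tcp_rot: [-1.211, 1.205, 1.206]
wrist_force: [-0.3, -0.3, -2.3]
finger_gap: 0.025
tcp [0.4503 0.1085 0.1152] toolx [ 0.005  0.    -1.   ] jawyaw 90.0 j6 -1.5 shift [   5.8 -106.7  132.5] roll 0.0 alt -180.0 F [-0.3 -0.3 -2.3] gap 25.0 t 3.1
```

View pics/w2.png

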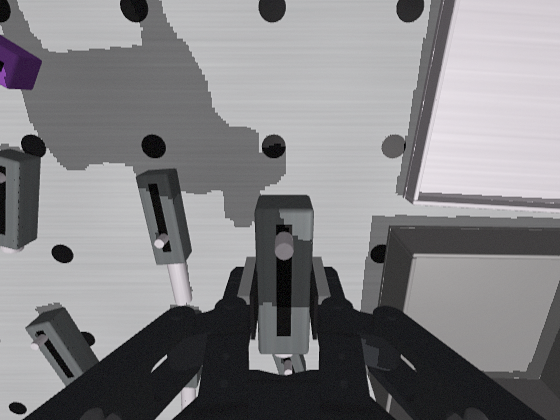

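```bash
python3 -m inch '[[[0,-40,50],0,20],[[0,-80,100],0,20],[[4,-106,136],0,20],[[4,-106,136],0,20],[[50,-106,136],0,20],[[90,-106,136],0,20],[[97,-106,136],0,20],[[97,-106,136],0,20],[[97,-106,136],0,38],[[97,-106,136],0,38],[[97,-106,136],0,38]]';  python3 -m inch '[[[-50,0,0],0,38],[[-100,0,0],0,38],[[-130,0,0],0,38],[[-130,-20,-45],0,70],[[-130,-20,-45],0,70]]';python3 - <<'E'
from h import *
plan(0.4573,0.0045,0.15,94)
p,K,M,c=cam("wrist"); cv2.imwrite("pics/w3.png",p)
p,K,M,c=cam("top"); cv2.imwrite("pics/t3.png",p[130:360,80:360])
E
```

```text
time_s: 4.53
tool_pos: [0.5558, 0.2446, 0.0174]
tcp_rot: [-1.21, 1.207, 1.208]
wrist_force: [-0.4, -0.4, 0.9]
finger_gap: 0.0379
time_s: 5.15
tool_pos: [0.5765, 0.197, 0.1473]
tcp_rot: [-1.208, 1.209, 1.205]
wrist_force: [-1.0, -0.0, 0.3]
finger_gap: 0.07
tcp [0.5765 0.197  0.1473] toolx [ 0.002 -0.    -1.   ] jawyaw 89.8 j6 -1.36 shift [  -2.9  118.6 -192.8] roll -4.2 alt 175.8 F [-1.  -0.   0.3] gap 70.0 t 5.15
```

View pics/w3.png

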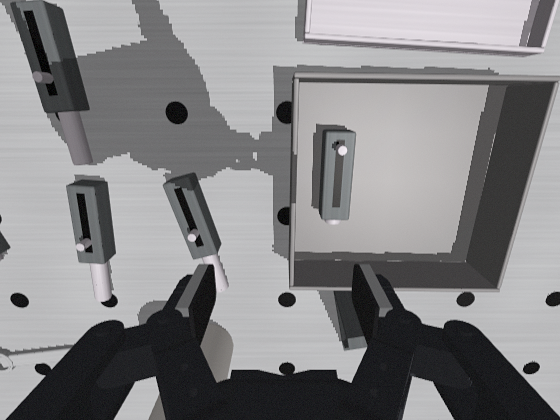

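```bash
python3 -m inch '[[[-3,30,-50],0,70],[[-3,60,-100],-4,70],[[-3,90,-150],-4,70],[[-3,118,-193],-4,70],[[-3,118,-193],-4,70],[[-3,118,-193],-4,70]]';python3 - <<'E'
from h import *
plan(0.4573,0.0045,0.006,94)
p,K,M,c=cam("wrist"); cv2.imwrite("pics/w4.png",p); print(proj(K,M,[0.4573,0.0045,.024]))
E
```

```text
time_s: 6.0
tool_pos: [0.4577, 0.0071, 0.1495]
tcp_rot: [-1.261, 1.174, 1.26]
wrist_force: [0.5, 1.0, 0.5]
finger_gap: 0.0697
tcp [0.4577 0.0071 0.1495] toolx [ 0.001  0.    -1.   ] jawyaw 94.0 j6 -1.79 shift [143.5   0.7  -2.6] roll 0.0 alt -180.0 F [0.5 1.  0.5] gap 69.7 t 6.0
(np.float64(281.0186480346887), np.float64(199.40120866857052))
```

View pics/w4.png

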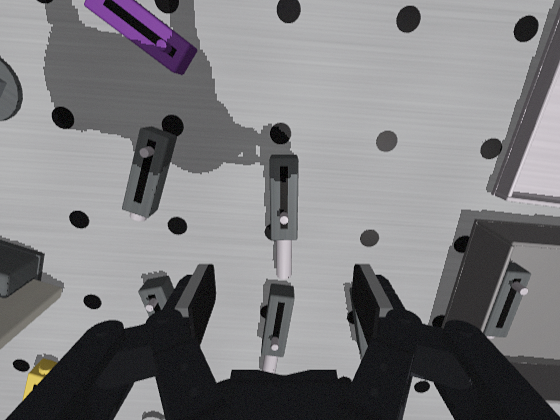

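```bash
python3 -m inch '[[[60,0,0],0,70],[[115,0,0],0,70],[[138,0,0],0,70],[[143,0,0],0,70],[[143,0,0],0,20],[[143,0,0],0,20],[[143,0,0],0,20],[[143,0,0],0,20],[[143,0,0],0,20]]'; python3 -m inch '[[[-40,0,0],0,20],[[-80,0,0],0,20],[[-80,0,0],0,20]]';python3 - <<'E'
from h import *
plan(0.335,0.259,0.08,90)
E
```

```text
time_s: 7.18
tool_pos: [0.4583, 0.0064, 0.0077]
tcp_rot: [-1.262, 1.173, 1.258]
wrist_force: [-1.1, 0.9, 6.9]
finger_gap: 0.0247
time_s: 7.55
tool_pos: [0.4593, 0.0061, 0.0893]
tcp_rot: [-1.265, 1.171, 1.255]
wrist_force: [0.2, 0.1, -1.6]
finger_gap: 0.0243
tcp [0.4593 0.0061 0.0893] toolx [ 0.007 -0.001 -1.   ] jawyaw 94.0 j6 -1.79 shift [  8.2 106.3 261. ] roll 4.0 alt -176.0 F [ 0.2  0.1 -1.6] gap 24.3 t 7.55
```

```bash
python3 -m inch '[[[0,25,50],2,20],[[0,50,105],4,20],[[0,75,160],4,20],[[0,95,215],4,20],[[0,106,261],4,20],[[0,106,261],4,20],[[45,106,261],4,20],[[70,106,261],4,20],[[74,106,261],4,20],[[74,106,261],4,20],[[74,106,261],4,38],[[74,106,261],4,38]]';  python3 -m inch '[[[0,0,0],0,38],[[-50,0,0],0,38],[[-100,0,0],0,38],[[-130,0,0],0,60],[[-130,0,0],0,70]]';python3 - <<'E'
from h import *
plan(0.4439,-0.1195,0.15,73)
p,K,M,c=cam("wrist"); cv2.imwrite("pics/w5.png",p)
E
```

```text
time_s: 9.05
tool_pos: [0.3337, 0.2591, 0.0125]
tcp_rot: [-1.209, 1.209, 1.209]
wrist_force: [0.6, -0.9, -0.0]
finger_gap: 0.0378
time_s: 9.68
tool_pos: [0.3345, 0.26, 0.1444]
tcp_rot: [-1.21, 1.203, 1.207]
wrist_force: [0.0, 0.3, -0.4]
finger_gap: 0.0696
tcp [0.3345 0.26   0.1444] toolx [ 0.005  0.003 -1.   ] jawyaw 90.0 j6 -1.09 shift [  -6.  -109.3 -379.5] roll 17.0 alt -163.0 F [ 0.   0.3 -0.4] gap 69.6 t 9.68
```

View pics/w5.png

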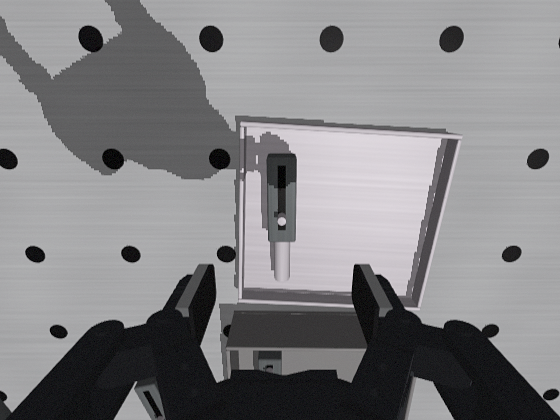

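```bash
python3 -m inch '[[[-5,-15,-55],5,70],[[-5,-30,-110],10,70],[[-5,-45,-165],17,70],[[-5,-60,-220],17,70],[[-5,-78,-275],17,70],[[-5,-95,-330],17,70],[[-5,-109,-379],17,70],[[-5,-109,-379],17,70],[[-5,-109,-379],17,70],[[-5,-109,-379],17,70]]';python3 - <<'E'
from h import *
plan(0.4439,-0.1195,0.006,73)
p,K,M,c=cam("wrist"); cv2.imwrite("pics/w6.png",p); print(proj(K,M,[0.4439,-.1195,.024]))
E
```

```text
time_s: 10.98
tool_pos: [0.4417, -0.1184, 0.1467]
tcp_rot: [-0.988, 1.335, 0.99]
wrist_force: [-0.7, -1.0, -0.2]
finger_gap: 0.07
tcp [ 0.4417 -0.1184  0.1467] toolx [-0.001  0.001 -1.   ] jawyaw 73.1 j6 -1.71 shift [140.7  -2.7  -0.5] roll 0.1 alt -179.9 F [-0.7 -1.  -0.2] gap 70.0 t 10.97
(np.float64(283.2862351988325), np.float64(203.59298358798043))
```

View pics/w6.png

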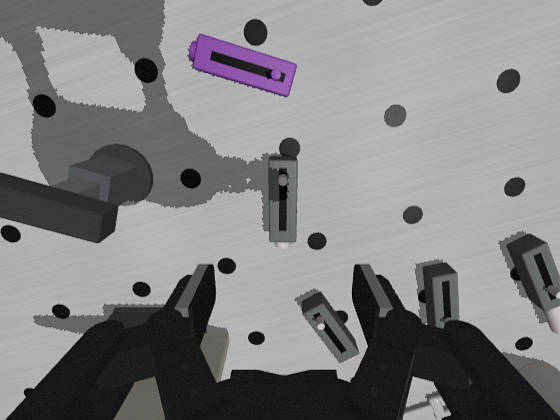

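```bash
python3 -m inch '[[[60,0,0],0,70],[[115,0,0],0,70],[[134,0,0],0,70],[[139,0,0],0,70],[[139,0,0],0,20],[[139,0,0],0,20],[[139,0,0],0,20],[[139,0,0],0,20],[[139,0,0],0,20]]'; python3 -m inch '[[[-40,0,0],0,20],[[-90,0,0],0,20],[[-120,0,0],0,20],[[-120,0,0],0,20]]';python3 - <<'E'
from h import *
plan(0.556,0.294,0.12,90)
E
```

```text
time_s: 12.15
tool_pos: [0.4431, -0.1198, 0.0096]
tcp_rot: [-0.99, 1.334, 0.986]
wrist_force: [-1.2, 1.1, 6.2]
finger_gap: 0.0241
time_s: 12.65
tool_pos: [0.4437, -0.1202, 0.1308]
tcp_rot: [-0.992, 1.332, 0.983]
wrist_force: [0.9, -0.3, -3.0]
finger_gap: 0.0241
tcp [ 0.4437 -0.1202  0.1308] toolx [ 0.006 -0.002 -1.   ] jawyaw 73.0 j6 -1.71 shift [ 10.4  13.6 429. ] roll -17.0 alt 163.0 F [ 0.9 -0.3 -3. ] gap 24.1 t 12.65
```

```bash
python3 -m inch '[[[0,2,55],-5,20],[[0,4,115],-10,20],[[0,6,175],-17,20],[[0,8,235],-17,20],[[0,10,295],-17,20],[[0,12,350],-17,20],[[0,13,400],-17,20],[[0,13,429],-17,20],[[0,13,429],-17,20],[[0,13,429],-17,20],[[0,13,429],-17,20]]';  python3 -m inch '[[[50,0,0],0,20],[[95,0,0],0,20],[[105,0,0],0,20],[[105,0,0],0,20],[[105,0,0],0,38],[[105,0,0],0,38],[[105,0,0],0,38],[[50,0,0],0,38],[[0,0,0],0,38],[[-15,0,0],0,38],[[-15,0,0],0,70]]';python3 - <<'E'
from h import *
plan(0.5992,-0.1128,0.15,106)
p,K,M,c=cam("wrist"); cv2.imwrite("pics/w7.png",p)
E
```

```text
time_s: 14.02
tool_pos: [0.555, 0.2932, 0.1279]
tcp_rot: [-1.208, 1.211, 1.209]
wrist_force: [-0.0, -0.8, -1.4]
finger_gap: 0.0245
time_s: 15.4
tool_pos: [0.5555, 0.2947, 0.1443]
tcp_rot: [-1.21, 1.207, 1.208]
wrist_force: [-0.1, -0.2, -0.9]
finger_gap: 0.0552
tcp [0.5555 0.2947 0.1443] toolx [ 0.002  0.001 -1.   ] jawyaw 90.0 j6 -1.21 shift [  -5.9  -43.5 -407.5] roll -16.0 alt 164.0 F [-0.1 -0.2 -0.9] gap 55.2 t 15.4
```

View pics/w7.png

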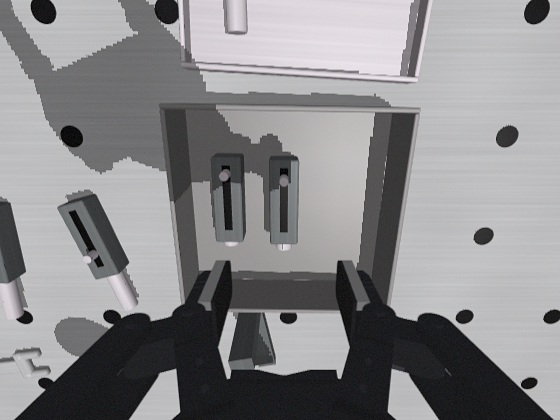

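```bash
python3 -m inch '[[[-5,-6,-55],-5,70],[[-5,-12,-115],-10,70],[[-5,-18,-175],-16,70],[[-5,-25,-235],-16,70],[[-5,-32,-295],-16,70],[[-5,-40,-350],-16,70],[[-5,-43,-407],-16,70],[[-5,-43,-407],-16,70],[[-5,-43,-407],-16,70],[[-5,-43,-407],-16,70]]';python3 - <<'E'
from h import *
plan(0.5992,-0.1128,0.008,106)
p,K,M,c=cam("wrist"); cv2.imwrite("pics/w8.png",p); print(proj(K,M,[0.5992,-.1128,.024]))
p,K,M,c=cam("top"); cv2.imwrite("pics/t8.png",p)
E
```

```text
time_s: 16.7
tool_pos: [0.5979, -0.111, 0.1475]
tcp_rot: [-1.412, 1.063, 1.415]
wrist_force: [-0.4, -0.1, 0.8]
finger_gap: 0.0701
tcp [ 0.5979 -0.111   0.1475] toolx [-0.002  0.001 -1.   ] jawyaw 106.1 j6 -2.16 shift [139.5  -0.9  -2.2] roll 0.1 alt -179.9 F [-0.4 -0.1  0.8] gap 70.1 t 16.7
(np.float64(281.4071715826105), np.float64(201.77732029869412))
```

View pics/w8.png

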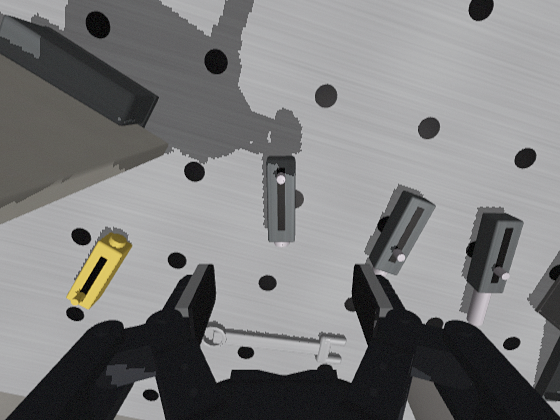

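View pics/t8.png

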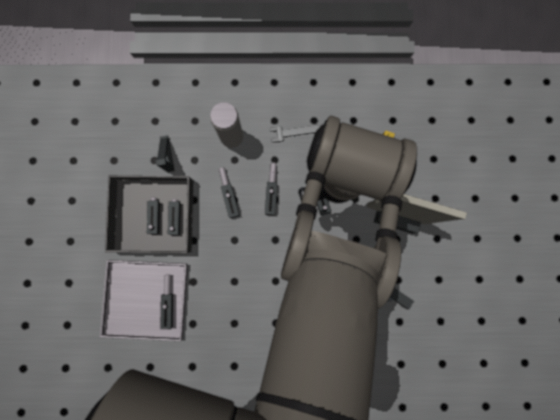

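```bash
python3 -m inch '[[[60,0,-1],0,70],[[115,0,-1],0,70],[[134,0,-1],0,70],[[139,0,-1],0,70],[[139,0,-1],0,20],[[139,0,-1],0,20],[[139,0,-1],0,20],[[139,0,-1],0,20],[[139,0,-1],0,20]]'; python3 -m inch '[[[-40,0,0],0,20],[[-90,0,0],0,20],[[-120,0,0],0,20],[[-120,0,0],0,20]]';python3 - <<'E'
from h import *
plan(0.556,0.345,0.12,90)
E
```

```text
time_s: 17.92
tool_pos: [0.5995, -0.1137, 0.011]
tcp_rot: [-1.414, 1.063, 1.409]
wrist_force: [-1.3, 1.1, 5.9]
finger_gap: 0.0244
time_s: 18.42
tool_pos: [0.6, -0.114, 0.1321]
tcp_rot: [-1.416, 1.062, 1.407]
wrist_force: [0.1, 0.2, -2.5]
finger_gap: 0.0243
tcp [ 0.6    -0.114   0.1321] toolx [ 0.006 -0.002 -1.   ] jawyaw 106.0 j6 -2.16 shift [ 11.1 -84.3 453.3] roll 16.0 alt -164.0 F [ 0.1  0.2 -2.5] gap 24.3 t 18.43
```

```bash
python3 -m inch '[[[0,-12,55],5,20],[[0,-23,115],10,20],[[0,-34,175],16,20],[[0,-45,235],16,20],[[0,-56,295],16,20],[[0,-67,350],16,20],[[0,-78,400],16,20],[[0,-84,453],16,20],[[0,-84,453],16,20],[[0,-84,453],16,20],[[0,-84,453],16,20]]';  python3 -m inch '[[[50,0,0],0,20],[[95,0,0],0,20],[[105,0,0],0,20],[[105,0,0],0,20],[[105,0,0],0,38],[[105,0,0],0,38],[[105,0,0],0,38],[[50,0,0],0,38],[[0,0,0],0,38],[[-15,0,0],0,38],[[-15,0,0],0,70]]';python3 - <<'E'
from h import *
plan(0.5982,0.0079,0.15,89)
p,K,M,c=cam("wrist"); cv2.imwrite("pics/w9.png",p)
E
```

```text
time_s: 19.8
tool_pos: [0.5545, 0.3436, 0.1285]
tcp_rot: [-1.208, 1.211, 1.209]
wrist_force: [0.1, 0.9, -1.5]
finger_gap: 0.0244
time_s: 21.18
tool_pos: [0.5547, 0.3453, 0.1454]
tcp_rot: [-1.21, 1.207, 1.208]
wrist_force: [1.3, -0.7, -0.8]
finger_gap: 0.055
tcp [0.5547 0.3453 0.1454] toolx [ 0.002  0.001 -1.   ] jawyaw 90.0 j6 -1.13 shift [  -4.8  -43.4 -337.4] roll 1.0 alt -179.0 F [ 1.3 -0.7 -0.8] gap 55.0 t 21.18
```

View pics/w9.png

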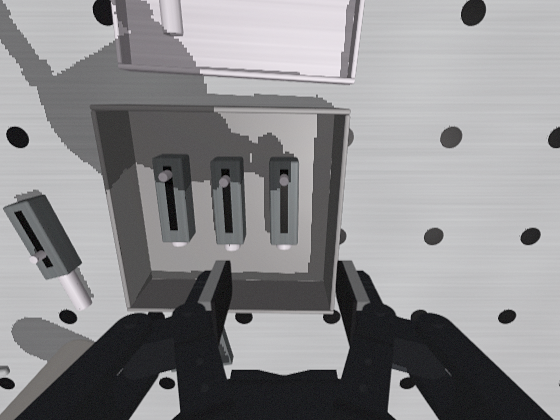

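Three pushed-in bolts in the bin. Next bolt B (out).

```bash
python3 -m inch '[[[-5,-6,-55],1,70],[[-5,-12,-115],1,70],[[-5,-18,-175],1,70],[[-5,-25,-235],1,70],[[-5,-35,-295],1,70],[[-5,-43,-337],1,70],[[-5,-43,-337],1,70],[[-5,-43,-337],1,70]]';python3 - <<'E'
from h import *
plan(0.5982,0.0079,0.008,89)
p,K,M,c=cam("wrist"); cv2.imwrite("pics/w10.png",p); print(proj(K,M,[0.5982,.0079,.024]))
E
```

```text
time_s: 22.22
tool_pos: [0.5965, 0.0086, 0.1476]
tcp_rot: [-1.194, 1.219, 1.199]
wrist_force: [0.8, 0.4, -0.6]
finger_gap: 0.0702
tcp [0.5965 0.0086 0.1476] toolx [-0.003  0.001 -1.   ] jawyaw 89.0 j6 -1.67 shift [139.6  -2.2  -0.8] roll -0.0 alt 180.0 F [ 0.8  0.4 -0.6] gap 70.2 t 22.23
(np.float64(283.0295788087963), np.float64(202.85623186322815))
```

View pics/w10.png

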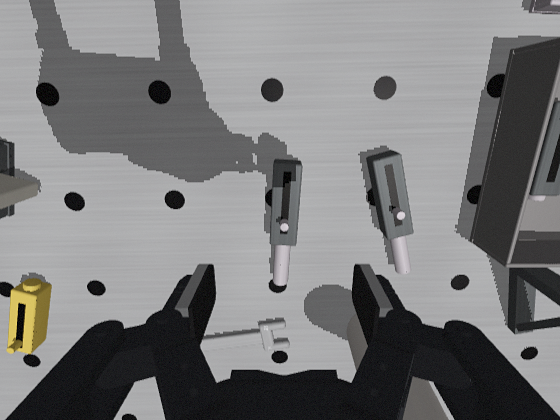

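```bash
python3 -m inch '[[[60,-2,1],3,70],[[115,-2,1],3,70],[[134,-2,1],3,70],[[139,-2,1],3,70],[[139,-2,1],3,20],[[139,-2,1],3,20],[[139,-2,1],3,20],[[139,-2,1],3,20],[[139,-2,1],3,20]]'; python3 -m inch '[[[-40,0,0],0,20],[[-90,0,0],0,20],[[-120,0,0],0,20],[[-120,0,0],0,20]]';python3 - <<'E'
from h import *
plan(0.336,0.311,0.12,90)
E
```

```text
time_s: 23.4
tool_pos: [0.6003, 0.0091, 0.0119]
tcp_rot: [-1.159, 1.239, 1.156]
wrist_force: [-0.5, 0.4, 7.0]
finger_gap: 0.0243
time_s: 23.9
tool_pos: [0.6008, 0.0088, 0.1329]
tcp_rot: [-1.161, 1.238, 1.153]
wrist_force: [-0.2, 0.9, -2.7]
finger_gap: 0.0244
tcp [0.6008 0.0088 0.1329] toolx [ 0.006 -0.001 -1.   ] jawyaw 86.0 j6 -1.61 shift [ 11.3 285.3 283. ] roll -4.0 alt 176.0 F [-0.2  0.9 -2.7] gap 24.4 t 23.9
```

```bash
python3 -m inch '[[[0,40,40],0,20],[[0,80,80],-4,20],[[0,120,120],-4,20],[[0,160,160],-4,20],[[0,200,200],-4,20],[[0,240,240],-4,20],[[0,285,283],-4,20],[[0,285,283],-4,20],[[0,285,283],-4,20],[[0,285,283],-4,20]]';python3 - <<'E'
from h import *
plan(0.336,0.311,0.018,90)
E
```

```text
time_s: 25.15
tool_pos: [0.3355, 0.3102, 0.1298]
tcp_rot: [-1.208, 1.211, 1.208]
wrist_force: [-1.3, -0.6, -2.7]
finger_gap: 0.0243
tcp [0.3355 0.3102 0.1298] toolx [-0.001 -0.001 -1.   ] jawyaw 89.9 j6 -0.99 shift [111.8  -0.6   0.8] roll -0.1 alt 179.9 F [-1.3 -0.6 -2.7] gap 24.3 t 25.15
```

```bash
python3 -m inch '[[[50,0,0],0,20],[[95,0,0],0,20],[[111,0,0],0,20],[[111,0,0],0,20],[[111,0,0],0,38],[[111,0,0],0,38],[[111,0,0],0,38],[[60,0,0],0,38],[[0,0,0],0,38],[[-20,0,0],0,60],[[-20,0,0],0,70]]';python3 - <<'E'
from h import *
plan(0.5937,0.1052,0.15,104)
p,K,M,c=cam("wrist"); cv2.imwrite("pics/w11.png",p)
E
```

```text
time_s: 26.52
tool_pos: [0.3356, 0.3118, 0.152]
tcp_rot: [-1.209, 1.204, 1.208]
wrist_force: [0.3, -0.5, 0.2]
finger_gap: 0.0696
tcp [0.3356 0.3118 0.152 ] toolx [ 0.004  0.003 -1.   ] jawyaw 90.0 j6 -0.99 shift [   2.5 -258.  -206.7] roll -14.0 alt 166.0 F [ 0.3 -0.5  0.2] gap 69.6 t 26.52
```

View pics/w11.png

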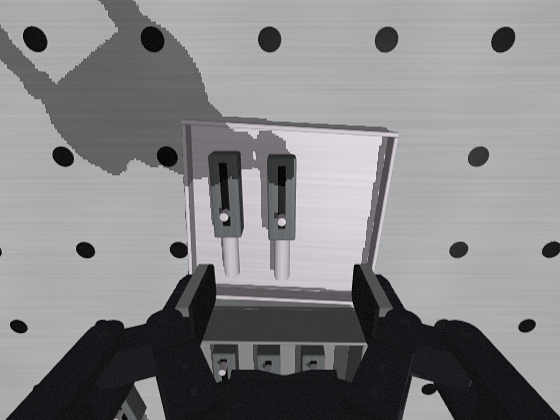

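```bash
python3 - <<'E'
from h import *
p,K,M,c=cam("top"); print(np.round(onz(K,M,225,114,.17),3))
E
python3 -m inch '[[[0,-50,-40],-5,70],[[0,-100,-80],-10,70],[[0,-150,-120],-14,70],[[0,-200,-160],-14,70],[[2,-258,-207],-14,70],[[2,-258,-207],-14,70],[[2,-258,-207],-14,70]]';python3 - <<'E'
from h import *
plan(0.5937,0.1052,0.008,104)
p,K,M,c=cam("wrist"); cv2.imwrite("pics/w12.png",p); print(proj(K,M,[0.5937,.1052,.024]))
E
```

```text
[0.761 0.104 0.17 ]
time_s: 27.5
tool_pos: [0.5923, 0.1037, 0.1463]
tcp_rot: [-1.384, 1.087, 1.389]
wrist_force: [-1.2, 1.1, 0.5]
finger_gap: 0.07
tcp [0.5923 0.1037 0.1463] toolx [-0.004  0.    -1.   ] jawyaw 103.9 j6 -1.77 shift [138.2  -2.2   1. ] roll -0.1 alt 179.9 F [-1.2  1.1  0.5] gap 70.0 t 27.5
(np.float64(284.93899418683327), np.float64(203.49544447663976))
```

View pics/w12.png

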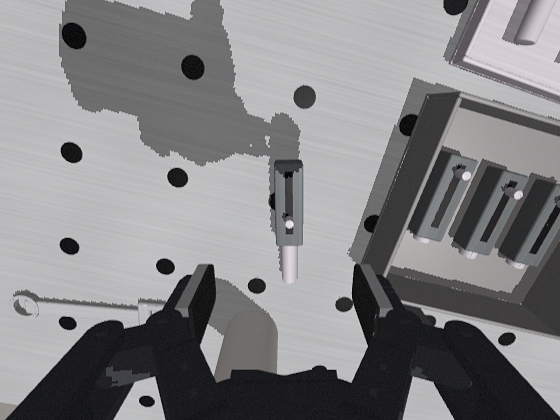

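```bash
python3 -m inch '[[[60,-2,2],0,70],[[115,-2,2],0,70],[[134,-2,2],0,70],[[138,-2,2],0,70],[[138,-2,2],0,20],[[138,-2,2],0,20],[[138,-2,2],0,20],[[138,-2,2],0,20],[[138,-2,2],0,20]]'; python3 -m inch '[[[-40,0,0],0,20],[[-90,0,0],0,20],[[-120,0,0],0,20],[[-120,0,0],0,20]]';python3 - <<'E'
from h import *
plan(0.336,0.361,0.13,90)
E
```

```text
time_s: 28.68
tool_pos: [0.5951, 0.107, 0.0121]
tcp_rot: [-1.388, 1.081, 1.385]
wrist_force: [-2.0, 2.0, 7.1]
finger_gap: 0.0244
time_s: 29.18
tool_pos: [0.5958, 0.1067, 0.1331]
tcp_rot: [-1.39, 1.079, 1.382]
wrist_force: [-0.2, -0.8, -3.1]
finger_gap: 0.0239
tcp [0.5958 0.1067 0.1331] toolx [ 0.006  0.    -1.   ] jawyaw 104.0 j6 -1.76 shift [  1.7 190.5 309.6] roll 14.0 alt -166.0 F [-0.2 -0.8 -3.1] gap 23.9 t 29.18
```

```bash
python3 -m inch '[[[0,30,50],5,20],[[0,60,100],10,20],[[0,90,150],14,20],[[0,120,200],14,20],[[0,155,250],14,20],[[0,190,310],14,20],[[0,190,310],14,20],[[0,190,310],14,20],[[0,190,310],14,20]]';python3 - <<'E'
from h import *
plan(0.336,0.361,0.018,90)
E
```

```text
time_s: 30.3
tool_pos: [0.3358, 0.3604, 0.1298]
tcp_rot: [-1.209, 1.211, 1.208]
wrist_force: [-0.5, 0.5, -2.1]
finger_gap: 0.0241
tcp [0.3358 0.3604 0.1298] toolx [-0.    -0.001 -1.   ] jawyaw 89.9 j6 -0.9 shift [111.8  -0.2   0.7] roll -0.1 alt 179.9 F [-0.5  0.5 -2.1] gap 24.1 t 30.3
```

Now release A, then look at the whole scene before heading for the T-bar.

```bash
python3 -m inch '[[[50,0,0],0,20],[[95,0,0],0,20],[[111,0,0],0,20],[[111,0,0],0,20],[[111,0,0],0,38],[[111,0,0],0,38],[[111,0,0],0,38],[[60,0,0],0,38],[[0,0,0],0,38],[[-60,0,0],0,60],[[-60,0,0],0,70]]';python3 - <<'E'
from h import *
plan(0.376,-0.262,0.2,0)
for n in ["wrist","top","scene"]:
    p,K,M,c=cam(n); cv2.imwrite(f"pics/{n}13.png",p)
E
```

```text
time_s: 31.68
tool_pos: [0.337, 0.3632, 0.1954]
tcp_rot: [-1.209, 1.197, 1.206]
wrist_force: [-0.1, 0.6, -0.5]
finger_gap: 0.0697
tcp [0.337  0.3632 0.1954] toolx [ 0.009  0.007 -1.   ] jawyaw 90.0 j6 -0.9 shift [  -8.6  -38.8 -625.2] roll -90.0 alt 90.0 F [-0.1  0.6 -0.5] gap 69.7 t 31.68
```

View pics/wrist13.png

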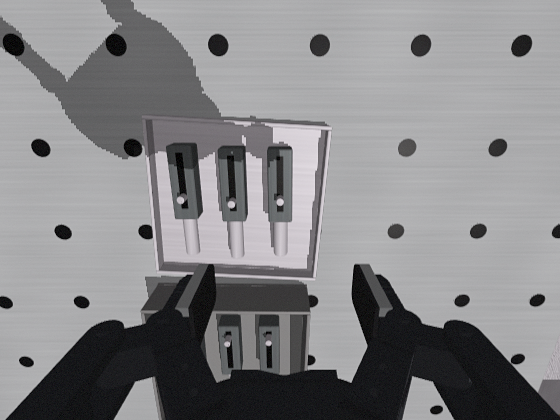

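View pics/top13.png

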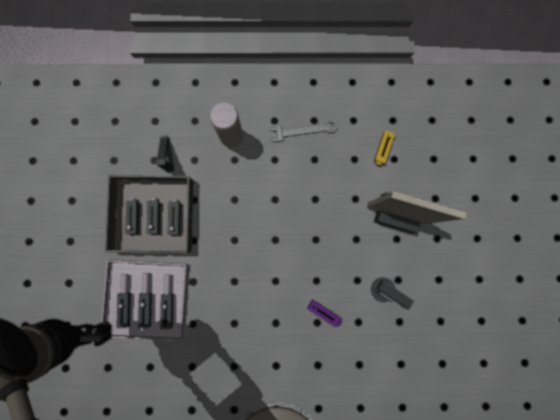

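View pics/scene13.png

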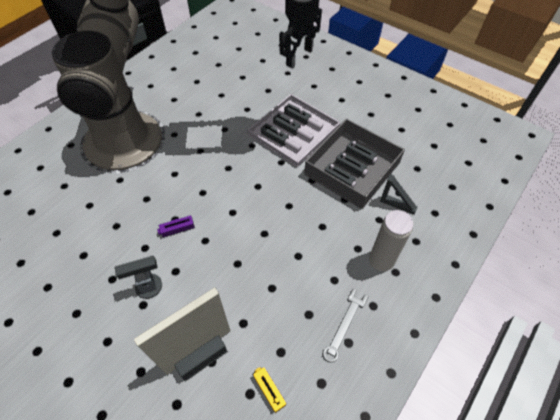

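```bash
python3 -m inch '[[[0,-20,-50],10,70],[[0,-40,-100],20,70],[[0,-60,-150],30,70],[[0,-80,-200],40,70],[[0,-100,-260],50,70],[[0,-110,-310],60,70],[[0,-100,-370],70,70],[[0,-90,-430],80,70],[[0,-70,-490],90,70],[[0,-60,-540],100,70],[[0,-50,-580],113,70],[[-5,-40,-624],126,70]]'
python3 - <<'E'
from h import *
plan(0.379,-0.262,0.2,-36)
E
```

```text
time_s: 33.33
tool_pos: [0.3736, -0.2631, 0.1932]
tcp_rot: [0.438, 1.531, -0.434]
wrist_force: [0.3, -0.1, -1.3]
finger_gap: 0.0707
tcp [ 0.3736 -0.2631  0.1932] toolx [-0.003  0.003 -1.   ] jawyaw -31.9 j6 -0.23 shift [-6.8  3.8  4. ] roll 4.1 alt -175.9 F [ 0.3 -0.1 -1.3] gap 70.7 t 33.33
```

```bash
python3 -m inch '[[[-25,4,4],4,70],[[-25,4,4],4,70]]'
python3 - <<'E'
from h import *
plan(0.379,-0.262,0.2,-36)
p,K,M,c=cam("wrist"); cv2.imwrite("pics/w14.png",p); print(proj(K,M,[0.379,-.262,.096]))
E
```

```text
time_s: 33.58
tool_pos: [0.3806, -0.2617, 0.2197]
tcp_rot: [0.485, 1.516, -0.485]
wrist_force: [0.2, 0.4, -0.4]
finger_gap: 0.0699
tcp [ 0.3806 -0.2617  0.2197] toolx [-0.  0. -1.] jawyaw -35.5 j6 -0.15 shift [19.7 -1.2 -1.2] roll 0.5 alt -179.5 F [ 0.2  0.4 -0.4] gap 69.9 t 33.58
(np.float64(281.88004074496456), np.float64(201.37822610846018))
```

View pics/w14.png

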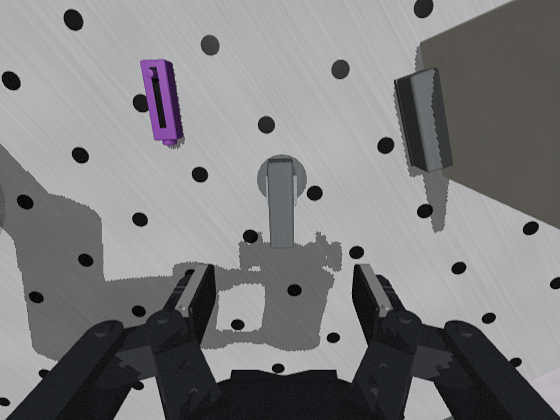

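Run:
```python
from h import *
p,K,M,c=cam("wrist")
q=p[130:270,220:350]; cv2.imwrite("pics/w14z.png",cv2.resize(q,None,fx=4,fy=4,interpolation=cv2.INTER_CUBIC))
for u,v in [(267,158),(292,158),(270.5,247),(293,247)]: print(np.round(onz(K,M,u,v,.096),4))
```

```text
[ 0.391  -0.2209  0.096 ]
[ 0.4089 -0.2335  0.096 ]
[ 0.3427 -0.2922  0.096 ]
[ 0.3605 -0.3048  0.096 ]
```

View pics/w14z.png

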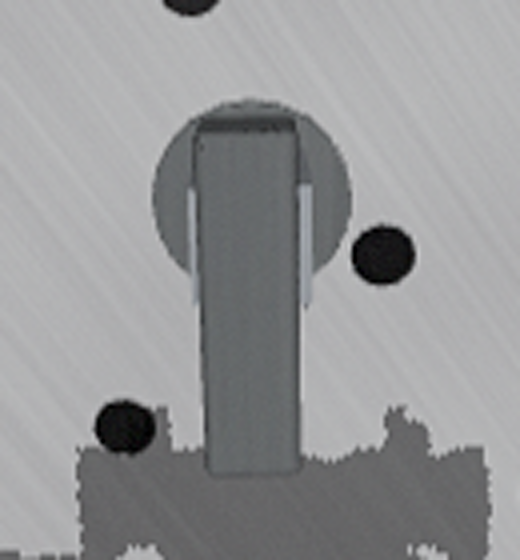

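```bash
python3 -m inch '[[[60,1,0],-1,70],[[115,1,0],-1,70],[[140,1,0],-1,70],[[149,1,0],-1,70],[[149,1,0],-1,10],[[149,1,0],-1,10],[[149,1,0],-1,10],[[149,1,0],-1,10],[[149,1,0],-1,10],[[149,1,0],-1,10]]'
python3 - <<'E'
from h import *
plan(0.376,-0.263,0.2,-34.5)
p,K,M,c=cam("wrist"); cv2.imwrite("pics/w15.png",p)
E
```

```text
time_s: 34.92
tool_pos: [0.3794, -0.2592, 0.0715]
tcp_rot: [0.472, 1.523, -0.47]
wrist_force: [-7.1, 2.2, 1.7]
finger_gap: 0.0213
tcp [ 0.3794 -0.2592  0.0715] toolx [-0.003  0.002 -1.   ] jawyaw -34.4 j6 -0.16 shift [-128.5   -5.1   -1.1] roll 0.1 alt -179.9 F [-7.1  2.2  1.7] gap 21.3 t 34.92
```

View pics/w15.png

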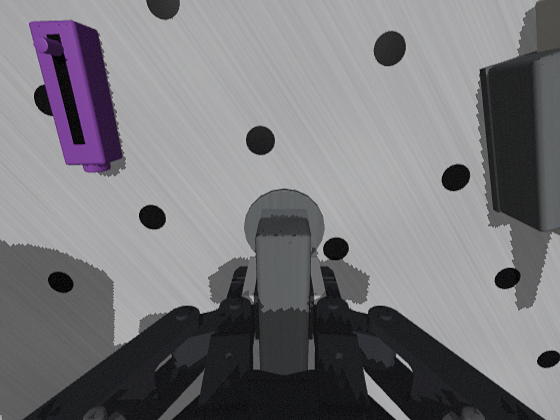

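```bash
python3 -m inch '[[[-10,0,0],0,10],[[-20,0,0],0,10],[[-30,0,0],0,10],[[-40,0,0],0,10],[[-48,0,0],0,10],[[-53,0,0],0,10],[[-56,0,0],0,10],[[-57,0,0],0,10],[[-57,0,0],0,10]]'
python3 - <<'E'
from h import *
plan(0.376,-0.263,0.2,-34.5)
p,K,M,c=cam("scene"); cv2.imwrite("pics/s16.png",cv2.resize(p[220:320,90:240],None,fx=5,fy=5,interpolation=cv2.INTER_CUBIC))
E
```

```text
time_s: 36.1
tool_pos: [0.3791, -0.2587, 0.1201]
tcp_rot: [0.476, 1.529, -0.468]
wrist_force: [15.2, -14.5, -87.1]
finger_gap: 0.0209
tcp [ 0.3791 -0.2587  0.1201] toolx [-0.008  0.008 -1.   ] jawyaw -34.5 j6 -0.16 shift [-79.9  -5.1  -1. ] roll 0.0 alt -180.0 F [ 15.2 -14.5 -87.1] gap 20.9 t 36.1
```

View pics/s16.png

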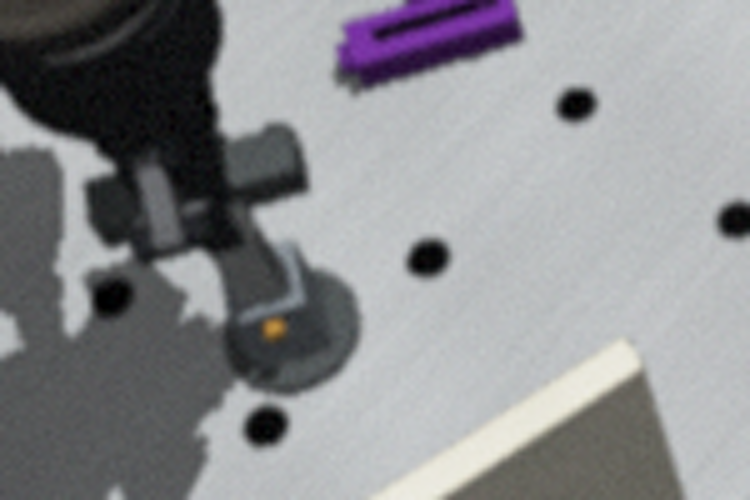

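```bash
python3 -m inch '[[[4,0,0],0,10],[[7,0,0],0,10],[[7,0,0],0,10]]'
python3 - <<'E'
from h import *
plan(0.376,-0.263,0.2,-34.5)
p,K,M,c=cam("scene"); cv2.imwrite("pics/s17.png",cv2.resize(p[220:320,90:240],None,fx=5,fy=5,interpolation=cv2.INTER_CUBIC))
E
```

```text
time_s: 36.52
tool_pos: [0.3793, -0.2589, 0.1198]
tcp_rot: [0.473, 1.524, -0.47]
wrist_force: [-2.2, -0.5, -28.4]
finger_gap: 0.0209
tcp [ 0.3793 -0.2589  0.1198] toolx [-0.004  0.004 -1.   ] jawyaw -34.5 j6 -0.16 shift [-80.2  -5.2  -0.9] roll 0.0 alt -180.0 F [ -2.2  -0.5 -28.4] gap 20.9 t 36.52
```

View pics/s17.png

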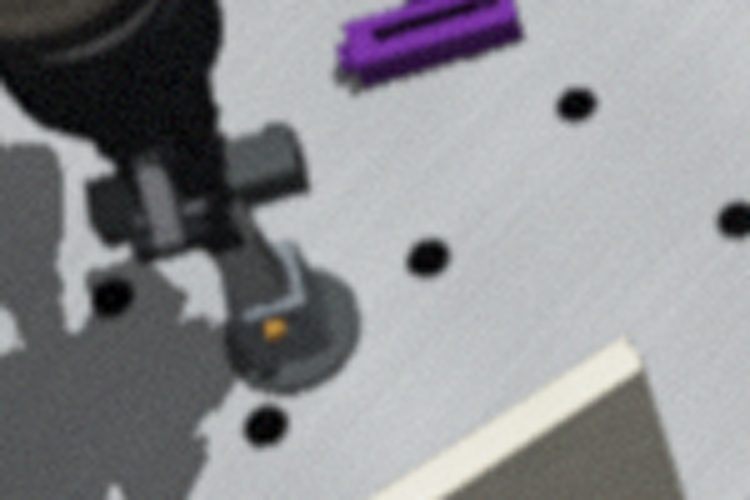

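```bash
python3 -m inch '[[[6,0,0],0,10],[[6,0,0],0,60],[[6,0,0],0,60],[[6,0,0],0,60],[[6,0,0],0,60],[[-50,0,0],0,60],[[-100,0,0],0,60],[[-150,0,0],0,60],[[-160,0,0],0,60]]'
python3 - <<'E'
from h import *
plan(0.564,-0.298,0.29,-17)
p,K,M,c=cam("scene"); cv2.imwrite("pics/s18.png",cv2.resize(p[220:400,90:240],None,fx=3.3,fy=3.3,interpolation=cv2.INTER_CUBIC))
p,K,M,c=cam("wrist"); cv2.imwrite("pics/w18.png",p); print(proj(K,M,[0.379,-.262,.151]))
for u in (0,): pass
E
```

```text
time_s: 37.7
tool_pos: [0.3822, -0.2614, 0.2848]
tcp_rot: [0.468, 1.512, -0.473]
wrist_force: [0.3, 0.4, -0.4]
finger_gap: 0.0598
tcp [ 0.3822 -0.2614  0.2848] toolx [ 0.005 -0.005 -1.   ] jawyaw -34.5 j6 -0.16 shift [ -4.1  72.7 170.6] roll -17.5 alt 162.5 F [ 0.3  0.4 -0.4] gap 59.8 t 37.7
(np.float64(280.3503911714462), np.float64(199.53792590004778))
```

View pics/s18.png

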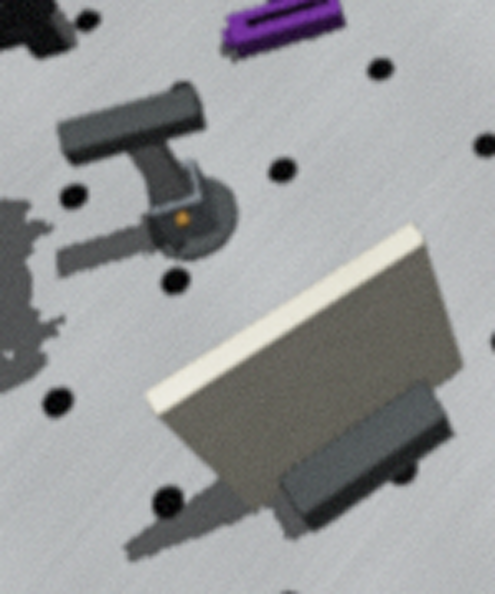

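View pics/w18.png

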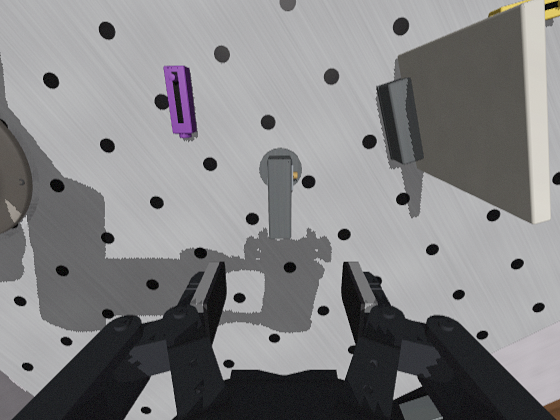

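Run:
```python
from h import *
p,K,M,c=cam("wrist")
q=p[140:250,240:340]; cv2.imwrite("pics/w18z.png",cv2.resize(q,None,fx=5,fy=5,interpolation=cv2.INTER_CUBIC))
t,K2,M2,c=cam("top"); cv2.imwrite("pics/t18z.png",cv2.resize(t[170:320,350:480],None,fx=4,fy=4,interpolation=cv2.INTER_CUBIC))
hsv=cv2.cvtColor(p,cv2.COLOR_BGR2HSV); print(p[150,537],p[150,480],p[300,520])
```

```text
[203 211 214] [82 89 90] [178 177 177]
```

View pics/w18z.png

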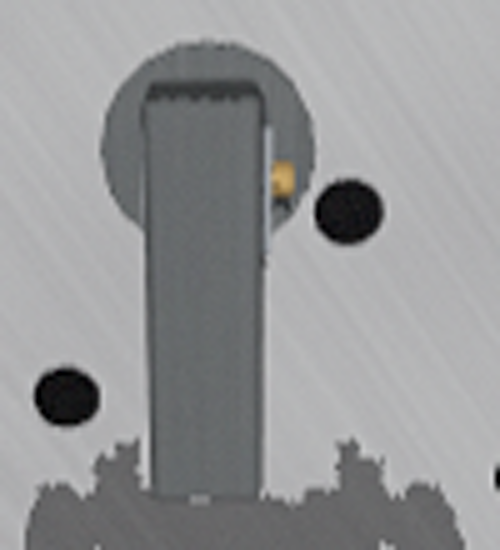

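View pics/t18z.png

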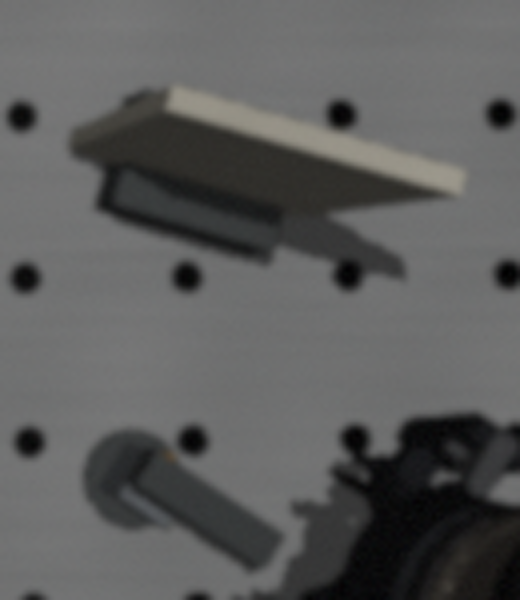

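Run:
```python
from h import *
p,K,M,c=cam("wrist")
B=np.array([onz(K,M,u,v,.151) for u,v in [(269,159),(293,159),(270.4,238.6),(292,238.8)]])
print(np.round(B,4),np.round(B.mean(0),4)); 
for a,b in ((0,2),(1,3),(0,1),(2,3)):
    d=B[a]-B[b]; print(round(np.linalg.norm(d)*1000,1),round(np.degrees(np.arctan2(d[1],d[0])),1))
t,K2,M2,c=cam("top")
S=np.array([onz(K2,M2,u,v,.216) for u,v in [(393.75,191.25),(391.25,197),(467,213),(465,218.75)]])
print(np.round(S,4),np.round(S.mean(0),4))
for a,b in ((0,2),(1,3),(0,1),(2,3)):
    d=S[a]-S[b]; print(round(np.linalg.norm(d)*1000,1),round(np.degrees(np.arctan2(d[1],d[0])),1))
plan(*S.mean(0)[:2],0.29,-16)
```

```text
[[ 0.3909 -0.2221  0.151 ]
 [ 0.4087 -0.2343  0.151 ]
 [ 0.3469 -0.2866  0.151 ]
 [ 0.3643 -0.2987  0.151 ]] [ 0.3777 -0.2604  0.151 ]
78.1 55.7
78.3 55.4
21.5 145.6
21.2 145.1
[[ 0.59   -0.2308  0.216 ]
 [ 0.5787 -0.2255  0.216 ]
 [ 0.5465 -0.3724  0.216 ]
 [ 0.5353 -0.368   0.216 ]] [ 0.5626 -0.2992  0.216 ]
148.1 72.9
148.9 73.1
12.4 -25.1
12.0 -21.8
tcp [ 0.3806 -0.26    0.2796] toolx [-0.002  0.002 -1.   ] jawyaw -34.5 j6 -0.16 shift [-10.9  70.7 172.2] roll -18.5 alt 161.5 F [-0.2  0.2  0.2] gap 60.1 t 38.0
```

```bash
python3 -m inch '[[[-10,20,50],-5,60],[[-10,40,100],-10,60],[[-10,60,145],-17.5,60],[[-10,71,172],-17.5,60],[[-10,71,172],-17.5,60],[[-10,71,172],-17.5,60]]'
python3 - <<'E'
from h import *
plan(0.563,-0.299,0.188,-17)
p,K,M,c=cam("wrist"); cv2.imwrite("pics/w19.png",p); print(proj(K,M,[0.563,-.299,.216]))
E
```

```text
time_s: 38.75
tool_pos: [0.5624, -0.299, 0.29]
tcp_rot: [0.234, 1.561, -0.232]
wrist_force: [0.8, 0.1, -0.0]
finger_gap: 0.0599
tcp [ 0.5624 -0.299   0.29  ] toolx [-0.002  0.001 -1.   ] jawyaw -17.0 j6 -0.31 shift [1.02e+02 1.00e-01 8.00e-01] roll 0.0 alt -180.0 F [ 0.8  0.1 -0. ] gap 59.9 t 38.75
(np.float64(284.1518582546516), np.float64(219.43973629542774))
```

View pics/w19.png

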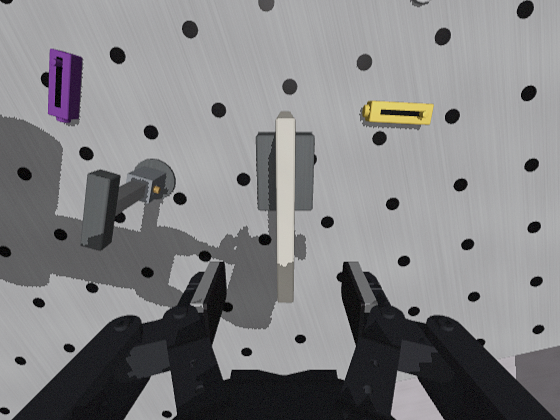

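```bash
python3 -m inch '[[[50,0,1],0,60],[[90,0,1],0,60],[[102,0,1],0,60],[[102,0,1],0,60],[[102,0,1],0,5],[[102,0,1],0,5],[[102,0,1],0,5],[[102,0,1],0,5],[[102,0,1],0,5],[[102,0,1],0,5]]'
python3 - <<'E'
from h import *
plan(0.563,-0.299,0.28,-17)
for n,u,v in (("a",286,118),("b",286,302)): pass
p,K,M,c=cam("wrist"); cv2.imwrite("pics/w20.png",p)
E
```

```text
time_s: 40.05
tool_pos: [0.5647, -0.3, 0.1907]
tcp_rot: [0.231, 1.556, -0.233]
wrist_force: [-0.4, -0.0, 6.3]
finger_gap: 0.0129
tcp [ 0.5647 -0.3     0.1907] toolx [ 0.002 -0.002 -1.   ] jawyaw -17.0 j6 -0.31 shift [-89.3   0.4  -1.7] roll 0.0 alt -180.0 F [-0.4 -0.   6.3] gap 12.9 t 40.05
```

View pics/w20.png

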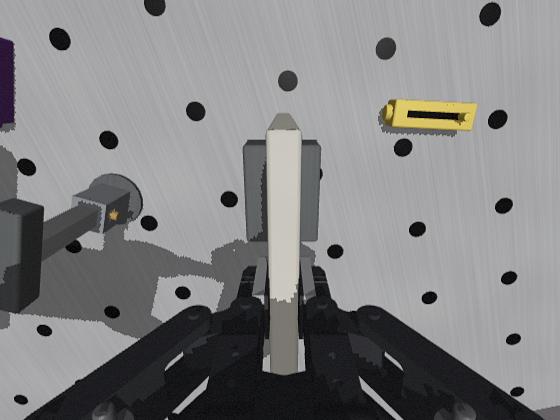

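```bash
python3 -m inch '[[[-20,0,0],0,5],[[-40,0,0],0,5],[[-60,0,0],0,5],[[-75,0,0],0,5],[[-75,0,0],0,5],[[-75,0,0],0,5]]'
python3 - <<'E'
from h import *
plan(0.4305,-0.2966,0.26,-34.4)
E
```

```text
time_s: 40.85
tool_pos: [0.5637, -0.2993, 0.2631]
tcp_rot: [0.233, 1.56, -0.232]
wrist_force: [-0.1, 0.2, -3.5]
finger_gap: 0.0126
tcp [ 0.5637 -0.2993  0.2631] toolx [-0.002  0.001 -1.   ] jawyaw -17.0 j6 -0.31 shift [   3.3  -36.3 -128.2] roll 17.4 alt -162.6 F [-0.1  0.2 -3.5] gap 12.6 t 40.85
```

```bash
python3 -m inch '[[[0,-9,-25],4,5],[[0,-18,-60],8,5],[[0,-27,-90],12,5],[[0,-33,-115],16,5],[[0,-36,-128],17.4,5],[[0,-36,-128],17.4,5],[[0,-36,-128],17.4,5],[[0,-36,-128],17.4,5]]'
python3 - <<'E'
from h import *
plan(0.4305,-0.2966,0.188,-34.4)
for n in ["wrist","scene"]:
    p,K,M,c=cam(n); cv2.imwrite(f"pics/{n}21.png",p)
E
```

```text
time_s: 41.85
tool_pos: [0.4318, -0.2966, 0.264]
tcp_rot: [0.469, 1.519, -0.469]
wrist_force: [0.5, 0.3, -3.1]
finger_gap: 0.0132
tcp [ 0.4318 -0.2966  0.264 ] toolx [ 0.  0. -1.] jawyaw -34.3 j6 -0.15 shift [76.  -0.8 -1.1] roll 0.1 alt -179.9 F [ 0.5  0.3 -3.1] gap 13.2 t 41.85
```

View pics/wrist21.png

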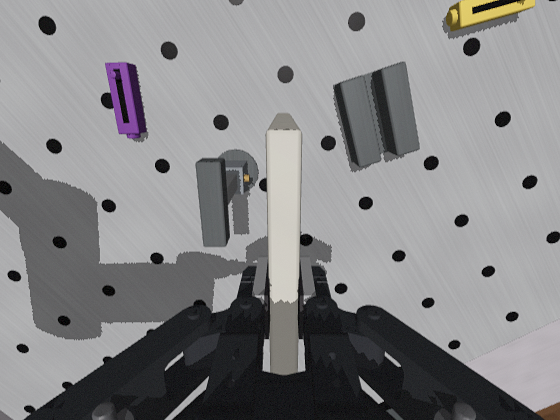

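View pics/scene21.png

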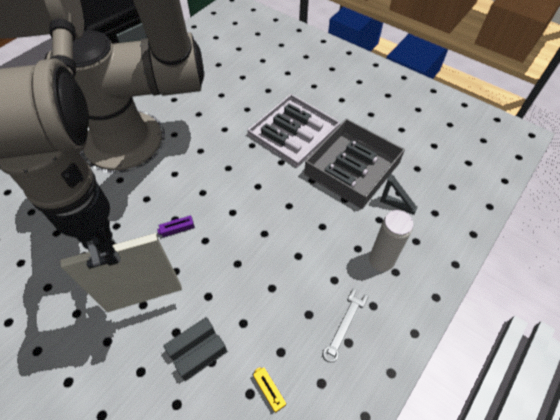

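```bash
python3 -m inch '[[[40,-1,-1],0,5],[[65,-1,-1],0,5],[[74,-1,-1],0,5],[[76,-1,-1],0,5],[[76,-1,-1],0,5]]'; python3 -m inch '[[[2,0,0],0,5],[[2,0,0],0,5]]'; python3 -m inch '[[[2,0,0],0,5],[[2,0,0],0,5]]'
```

```text
time_s: 42.58
tool_pos: [0.4303, -0.2973, 0.1892]
tcp_rot: [0.469, 1.518, -0.47]
wrist_force: [0.4, -0.2, -3.9]
finger_gap: 0.0123
time_s: 42.82
tool_pos: [0.4299, -0.2969, 0.1866]
tcp_rot: [0.47, 1.519, -0.47]
wrist_force: [-0.2, 0.4, -4.8]
finger_gap: 0.0132
time_s: 43.08
tool_pos: [0.4301, -0.297, 0.1847]
tcp_rot: [0.47, 1.518, -0.47]
wrist_force: [0.6, 0.9, -0.2]
finger_gap: 0.0131
```

```bash
python3 -m inch '[[[0,0,0],0,20],[[0,0,0],0,24],[[-2,0,0],0,30],[[-2,0,0],0,30],[[-2,0,0],0,30]]'
python3 - <<'E'
from h import *
plan(0.4301-.0478,-0.297+.0327,0.187,-34.4)
p,K,M,c=cam("wrist"); cv2.imwrite("pics/w22.png",p)
E
```

```text
time_s: 43.7
tool_pos: [0.4297, -0.2969, 0.1863]
tcp_rot: [0.47, 1.519, -0.47]
wrist_force: [0.5, 0.1, 0.3]
finger_gap: 0.0299
tcp [ 0.4297 -0.2969  0.1863] toolx [ 0.  0. -1.] jawyaw -34.4 j6 -0.15 shift [ -0.7   0.1 -57.6] roll 0.0 alt -180.0 F [0.5 0.1 0.3] gap 29.9 t 43.7
```

View pics/w22.png

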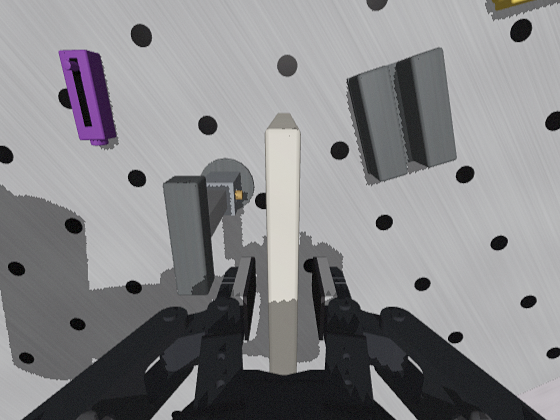

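```bash
python3 -m inch '[[[0,0,-4],0,30],[[0,0,-8],0,30],[[0,0,-12],0,30],[[0,0,-16],0,30],[[0,0,-20],0,30],[[0,0,-24],0,30],[[0,0,-28],0,30],[[0,0,-32],0,30],[[0,0,-35],0,30],[[0,0,-35],0,30]]'
python3 - <<'E'
from h import *
p,K,M,c=cam("wrist"); cv2.imwrite("pics/w23.png",p)
E
```

```text
time_s: 45.0
tool_pos: [0.4007, -0.277, 0.1863]
tcp_rot: [0.47, 1.519, -0.47]
wrist_force: [-0.7, 0.7, -0.0]
finger_gap: 0.0296
```

View pics/w23.png

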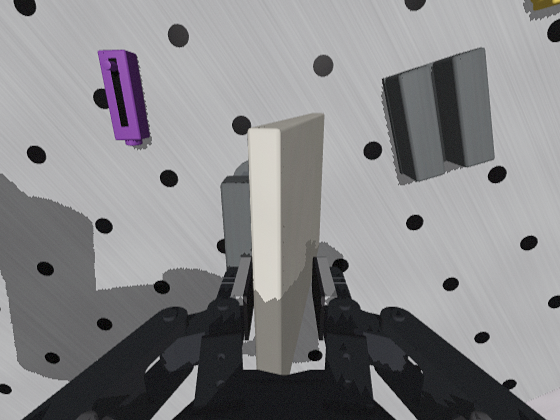

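The shield (top edge u 250–280) is tilting smoothly onto the bar-side finger, lower edge staying put. Continue to the bar.

```bash
python3 -m inch '[[[0,0,-4],0,32],[[0,0,-8],0,34],[[0,0,-12],0,36],[[0,0,-15],0,38],[[0,0,-18],0,38],[[0,0,-21],0,40],[[0,0,-23],0,40],[[0,0,-23],0,40],[[0,0,-23],0,40]]'
python3 - <<'E'
from h import *
p,K,M,c=cam("wrist"); cv2.imwrite("pics/w24.png",p)
p,K,M,c=cam("scene"); cv2.imwrite("pics/s24.png",cv2.resize(p[180:360,40:260],None,fx=3.5,fy=3.3,interpolation=cv2.INTER_CUBIC))
E
```

```text
time_s: 46.18
tool_pos: [0.382, -0.2642, 0.1863]
tcp_rot: [0.47, 1.519, -0.47]
wrist_force: [0.3, -0.7, 0.2]
finger_gap: 0.0398
```

View pics/w24.png

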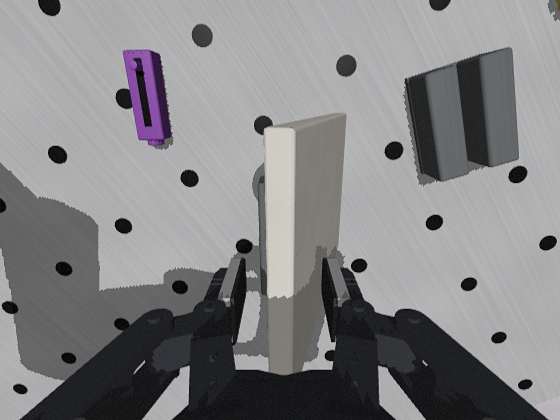

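View pics/s24.png

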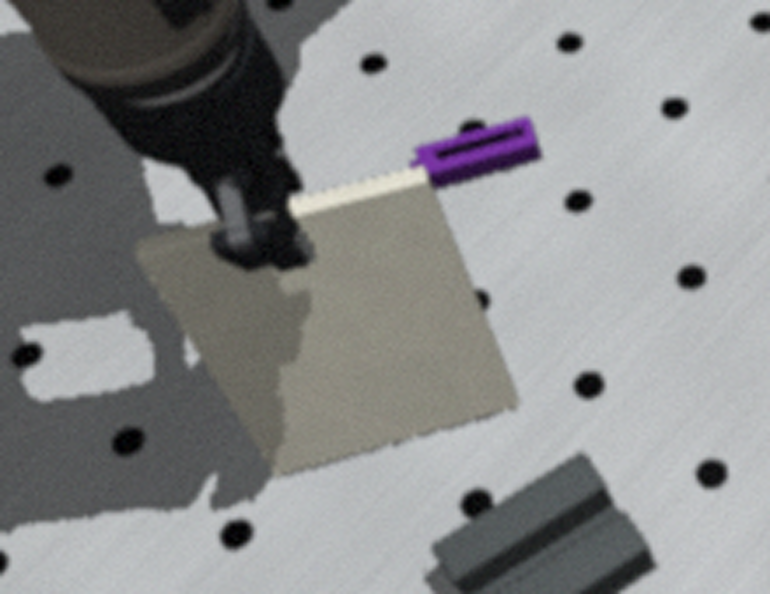

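```bash
python3 -m inch '[[[0,0,0],0,44],[[-5,0,0],0,46],[[-15,0,0],0,46],[[-40,0,0],0,46],[[-80,0,0],0,46],[[-120,0,0],0,46],[[-120,0,0],0,46]]'
python3 - <<'E'
from h import *
p,K,M,c=cam("wrist"); cv2.imwrite("pics/w25.png",p)
p,K,M,c=cam("scene"); cv2.imwrite("pics/s25.png",cv2.resize(p[180:360,40:260],None,fx=3.5,fy=3.3,interpolation=cv2.INTER_CUBIC))
E
```

```text
time_s: 47.15
tool_pos: [0.3829, -0.2651, 0.31]
tcp_rot: [0.467, 1.512, -0.472]
wrist_force: [-0.3, -0.9, 0.5]
finger_gap: 0.0455
```

View pics/w25.png

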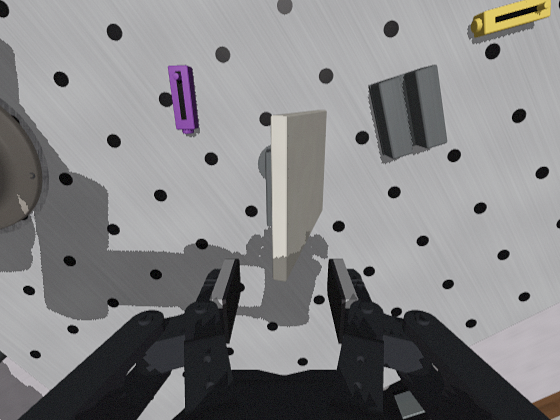

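View pics/s25.png

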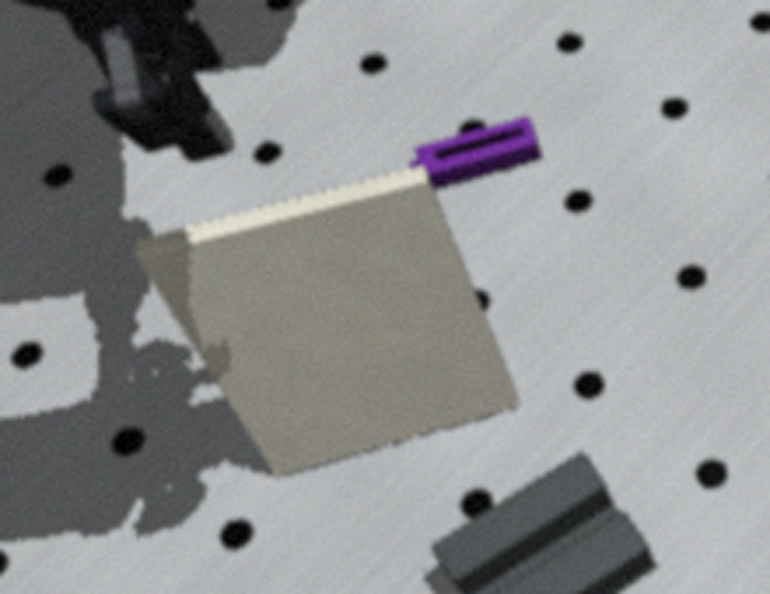

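```bash
python3 - <<'E'
from h import *
plan(0.45,-0.05,0.31,-34.4)
plan(0.35,0.36,0.28,-34.4)
E
python3 -m inch '[[[0,-60,-10],0,46],[[0,-120,-30],0,46],[[0,-180,-60],0,46],[[0,-212,-67],0,46],[[0,-270,-130],0,46],[[0,-330,-190],0,46],[[0,-390,-260],0,46],[[0,-450,-320],0,46],[[0,-500,-380],0,46],[[0,-500,-380],0,46],[[0,-500,-380],0,46]]'
python3 - <<'E'
from h import *
for n in ["top","scene"]:
    p,K,M,c=cam(n); cv2.imwrite(f"pics/{n}26.png",p)
    if n=="top": cv2.imwrite("pics/t26z.png",cv2.resize(p[220:330,340:460],None,fx=5,fy=5,interpolation=cv2.INTER_CUBIC))
    else: cv2.imwrite("pics/s26z.png",cv2.resize(p[180:360,40:260],None,fx=3.3,fy=3.3,interpolation=cv2.INTER_CUBIC))
E
```

```text
tcp [ 0.3818 -0.264   0.3065] toolx [ 0. -0. -1.] jawyaw -34.4 j6 -0.17 shift [ -3.6 215.2 -64.5] roll 0.0 alt -180.0 F [ 0.5 -0.6  0.1] gap 46.1 t 47.25
tcp [ 0.3818 -0.264   0.3065] toolx [ 0. -0. -1.] jawyaw -34.4 j6 -0.17 shift [  26.2  497.1 -378.5] roll 0.0 alt -180.0 F [ 0.5 -0.6  0.1] gap 46.1 t 47.25
time_s: 48.62
tool_pos: [-0.2162, -0.4616, 0.3047]
tcp_rot: [0.473, 1.518, -0.469]
wrist_force: [0.5, -0.9, 0.5]
finger_gap: 0.0459
```

View pics/top26.png

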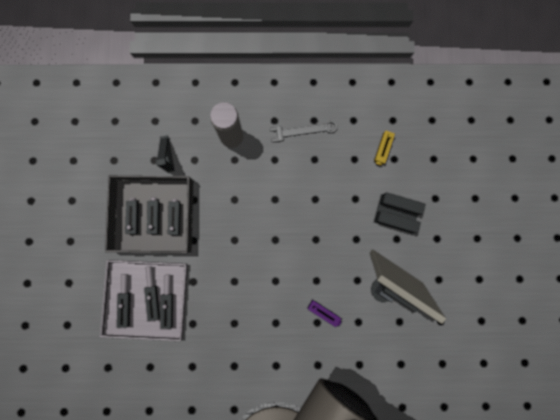

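View pics/t26z.png

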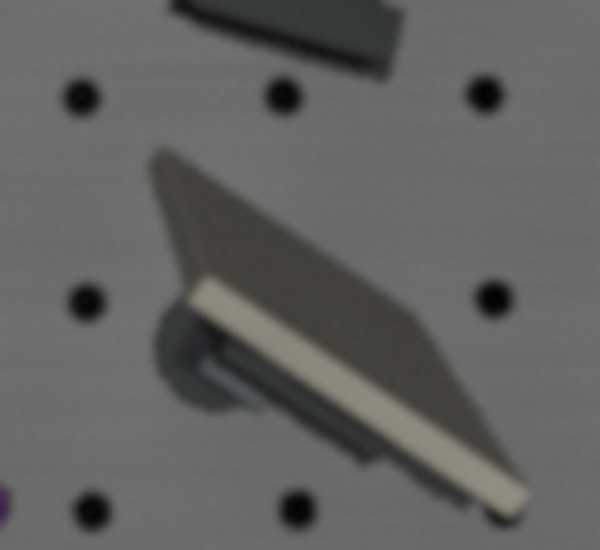

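View pics/s26z.png

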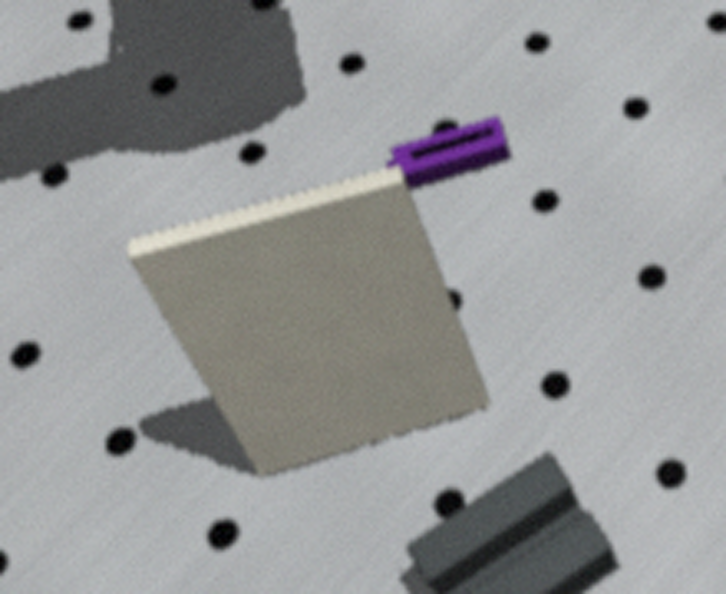

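Run:
```python
from h import *
p,K,M,c=cam("top")
f=lambda a,b,z:onz(K,M,340+a/5,220+b/5,z)
b=[f(160,150,.004),f(415,315,.004)]
t=[f(208,278,.205),f(530,492,.205)]
n=np.array([np.cos(np.radians(-34.4)),np.sin(np.radians(-34.4)),0]); ax=np.array([-n[1],n[0],0]); C=np.array([.3777,-.2604,0])
for q in b+t: print(np.round(q,4), "n",round((q-C)@n,4),"ax",round((q-C)@ax,4))
db=(np.mean(b,0)-np.mean(t,0))@n; print("tilt",np.degrees(np.arctan2(db,.201)))
cv2.imwrite("pics/t27.png",cv2.resize(p[165:345,95:205],None,fx=3.3,fy=3.3,interpolation=cv2.INTER_CUBIC))
p,K,M,c=cam("scene"); cv2.imwrite("pics/s27.png",cv2.resize(p[90:210,240:410],None,fx=4.5,fy=4.5,interpolation=cv2.INTER_CUBIC))
```

```text
[ 0.473  -0.2378  0.004 ] n 0.0659 ax 0.0725
[ 0.392  -0.3602  0.004 ] n 0.0682 ax -0.0743
[ 0.4266 -0.2051  0.205 ] n 0.0091 ax 0.0733
[ 0.3439 -0.3271  0.205 ] n 0.0098 ax -0.0741
tilt 15.991063738369705
```

View pics/t27.png

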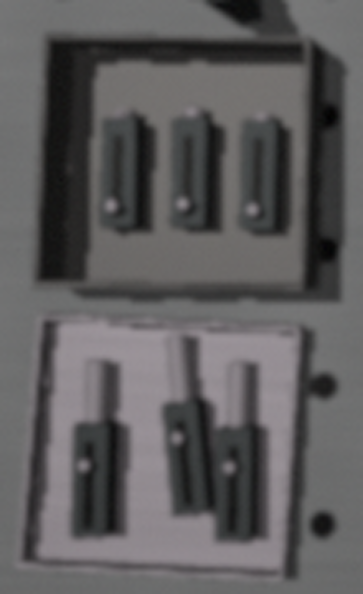

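View pics/s27.png

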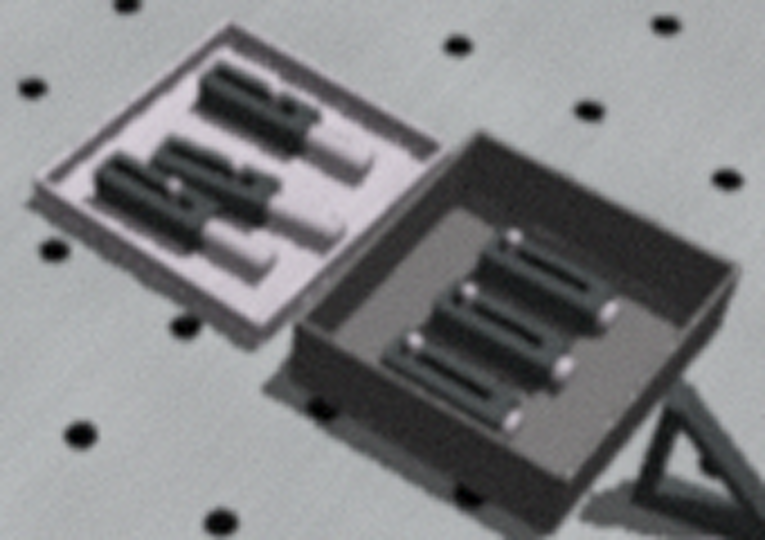

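Run:
```python
from h import *
s=manip.read_state(); print(s["time_s"],np.round(s["wrist_force"],1),np.round(s["dq"],3)); print(manip.job_done())
```

```text
48.825 [ 1.  -0.2  0.5] [ 0.039 -0.025  0.012  0.003  0.002  0.003]
the job is handed in; nothing more can be done
None
```

The job is done and was handed in at about 49 s.

- **Bolts:** All six are away, the three pulled-out ones in the shallow tray and the three pushed-in ones in the deep bin. The last top and scene pictures show all of them in place with their rods as found. The middle tray bolt had been knocked a little aside after I placed it. It still lies flat in the tray with its rod out.
- **T-bar:** I pulled it up to its stop, and the brass button can be seen standing out of its window. At the stop the upward pull reached about 87 N at the wrist, under the 120 N limit, and the fingers slid about 9 mm down the bar.
- **Shield:** It leans on the side of the T-bar away from the robot, with its lower edge on the table. I measured about 16 degrees of tilt, within 1 mm of centred and about 1 degree off square. It stood unaided after I let go.
- **Last arm move:** I mistook a sign, so the arm cleared off to the robot's rear right instead of the left. The wrist force stayed near zero and nothing in the last pictures had been moved by it.
- **Bystanders:** The can, wrench, square and the purple and yellow look-alikes were not touched.

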